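# Charge the magnetic polisher with cast bridges

## Task

Load all the metal cast bridges lying on the blue work mat into the flat steel scoop where it lies, then carry the loaded scoop level across the bench to the polisher, hold it level over the bowl and only then tip every bridge in. Lay the empty scoop flat back on its black rubber mat, put the lid on the bowl and turn it under light pressure until its three lugs drop into the notches and it sits fully home. Finally press the start button all the way down and let go; do not disturb the bottle or the stone model.

Things in the scene. Friction and masses are not known exactly. Their poses are not given: they have to be found in the camera images.
- bridge1_mid (a point): centre of a rough-cast steel bridge (three little crowns in a row), 36 long (its x) x 12 wide (its y) x 13 mm high (its z), 25 g; slides easily on metal. Three to five of these are present, lying upright on the blue work mat, about 80 mm apart, any yaw
- bridge2_mid (a point): centre of a rough-cast steel bridge (three little crowns in a row), 36 long (its x) x 12 wide (its y) x 13 mm high (its z), 25 g; slides easily on metal. Three to five of these are present, lying upright on the blue work mat, about 80 mm apart, any yaw
- bridge3_mid (a point): centre of a rough-cast steel bridge (three little crowns in a row), 36 long (its x) x 12 wide (its y) x 13 mm high (its z), 25 g; slides easily on metal. Three to five of these are present, lying upright on the blue work mat, about 80 mm apart, any yaw
- bridge4_mid (a point): centre of a rough-cast steel bridge (three little crowns in a row), 36 long (its x) x 12 wide (its y) x 13 mm high (its z), 25 g; slides easily on metal. Three to five of these are present, lying upright on the blue work mat, about 80 mm apart, any yaw
- bridge5_mid (a point): centre of a rough-cast steel bridge (three little crowns in a row), 36 long (its x) x 12 wide (its y) x 13 mm high (its z), 25 g; slides easily on metal. Three to five of these are present, lying upright on the blue work mat, about 80 mm apart, any yaw
- bridge6_mid (a point): centre of a rough-cast steel bridge (three little crowns in a row), 36 long (its x) x 12 wide (its y) x 13 mm high (its z), 25 g; slides easily on metal. Three to five of these are present, lying upright on the blue work mat, about 80 mm apart, any yaw
- work_mat_mid (a point): top centre of the blue work mat, 260 (x) x 190 (y) x 3 mm, fixed to the bench (its top 3 mm over the bench), on the robot's right
- scoop_pan (a point): middle of the pan's floor (upper face) of the flat steel scoop, 140 g. x points to the open mouth, z up. Floor 110 (x) x 66 (y) x 3 mm; 3 mm walls on three sides: side walls stand 17 mm over the floor, back wall 24 mm; inside width 60 mm; the mouth (x = +55) is open. Handle behind the back wall. Bridges start to slide at a tilt of about 12 to 18 degrees
- scoop_mouth (a point): middle of the scoop's mouth edge, on the floor's upper face, 55 mm ahead (x) of scoop_pan
- scoop_grip (a point): grasp point of the scoop's plain wooden handle, a bar 80 long (along the scoop's x) x 16 wide (y) x 22 mm high (z), centred 2 mm behind this point; 93 mm behind scoop_pan (x) and 27 mm higher; its underside is 19 mm over the scoop's underside
- scoop_mat_mid (a point): top centre of the scoop's black rubber mat, 215 (x) x 95 (y) x 3 mm, fixed. At the start the scoop lies on it, mouth roughly to the robot's left, its x along the mat's x to within a few degrees; scoop_pan then lies about 37 mm from here along +x and 3 mm above. It is back when it lies flat with scoop_pan within 75 mm of this point
- polisher: white magnetic polisher, fixed; origin at the centre of its underside on the bench. Base 225 (x) x 155 (y) x 70 mm high; a grey round bowl stands on it, the start button is on its -x end
- bowl_rim (a point): centre of the bowl's mouth, level with the rim's top, 140 mm over the bench. Bowl inside radius 62, wall 6 mm, 64 mm deep inside. Three notches run through the wall from the rim, 20 degrees (about 22 mm) wide and 12 mm deep, at 0, 120 and 240 degrees from this x axis
- bowl_floor (a point): centre of the bowl's inner floor, 76 mm over the bench
- lid_grip (a point): centre of the bar grip on the loose lid, 150 g; bar 54 long (its x) x 18 wide (its y) x 26 mm high. The cap's underside is 18 mm and the plug's foot 34 mm below this point. At the start the lid lies on its plug on the bench. With the lugs on the rim this point is 28 mm over bowl_rim; fully home it is 18 mm over it
- lid_cap (a point): centre of the underside of the lid's round cap (radius 67, 5 mm thick), axes as lid_grip. Below it a plug of radius 59.5, 16 mm deep, its foot tapered to radius 54. Three lugs 15 mm wide at 0, 120 and 240 degrees from this x stick out to radius 76 and reach 10 mm below the cap's underside
- start_top (a point): middle of the start button's top face (radius 13 mm), 92 mm over the bench and 117 mm from the bowl's axis; pressed straight down
- start (a joint): travel of the start button in m: 0 is up, 0.006 fully pressed; a spring of about 5 N at the bottom brings it back
- pump_bottle_mid (a point): middle of a clear bottle (radius 24, 130 mm tall), far side of the bench; leave alone
- stone_model_mid (a point): middle of a white stone dental model, 55 x 65 x 31 mm, far side of the bench; leave alone
There are look-alikes about, which are no part of the job. There is more than one size of the part that bears scoop_mat_mid; the job needs the smallest. Leave any pink look-alike of the part that bears scoop_pan alone.

How it is judged (in metres and radians):
On the way, in this order (a step that is already met when the one before it is completed fails the run):
1. all the bridges lie in the scoop's pan while the scoop lies flat on its mat (x of bridge1_mid in the frame of scoop_pan between -0.056 and 0.062 m and y of bridge1_mid in the frame of scoop_pan between -0.034 and 0.034 m and z of bridge1_mid in the frame of scoop_pan between -0.002 and 0.045 m and x of bridge2_mid in the frame of scoop_pan between -0.056 and 0.062 m and y of bridge2_mid in the frame of scoop_pan between -0.034 and 0.034 m and z of bridge2_mid in the frame of scoop_pan between -0.002 and 0.045 m and x of bridge3_mid in the frame of scoop_pan between -0.056 and 0.062 m and y of bridge3_mid in the frame of scoop_pan between -0.034 and 0.034 m and z of bridge3_mid in the frame of scoop_pan between -0.002 and 0.045 m and x of bridge4_mid in the frame of scoop_pan between -0.056 and 0.062 m and y of bridge4_mid in the frame of scoop_pan between -0.034 and 0.034 m and z of bridge4_mid in the frame of scoop_pan between -0.002 and 0.045 m and x of bridge5_mid in the frame of scoop_pan between -0.056 and 0.062 m and y of bridge5_mid in the frame of scoop_pan between -0.034 and 0.034 m and z of bridge5_mid in the frame of scoop_pan between -0.002 and 0.045 m and x of bridge6_mid in the frame of scoop_pan between -0.056 and 0.062 m and y of bridge6_mid in the frame of scoop_pan between -0.034 and 0.034 m and z of bridge6_mid in the frame of scoop_pan between -0.002 and 0.045 m and horizontal distance between scoop_pan and scoop_mat_mid below 0.075 m and z of scoop_pan in the frame of scoop_mat_mid between -0.001 and 0.007 m and angle between scoop_pan's own z axis and vertical below 0.1 rad), for 0.2 s.
2. the scoop, still level and holding all the bridges, is over the polisher with its mouth at the bowl (x of bridge1_mid in the frame of scoop_pan between -0.056 and 0.062 m and y of bridge1_mid in the frame of scoop_pan between -0.034 and 0.034 m and z of bridge1_mid in the frame of scoop_pan between -0.002 and 0.045 m and x of bridge2_mid in the frame of scoop_pan between -0.056 and 0.062 m and y of bridge2_mid in the frame of scoop_pan between -0.034 and 0.034 m and z of bridge2_mid in the frame of scoop_pan between -0.002 and 0.045 m and x of bridge3_mid in the frame of scoop_pan between -0.056 and 0.062 m and y of bridge3_mid in the frame of scoop_pan between -0.034 and 0.034 m and z of bridge3_mid in the frame of scoop_pan between -0.002 and 0.045 m and x of bridge4_mid in the frame of scoop_pan between -0.056 and 0.062 m and y of bridge4_mid in the frame of scoop_pan between -0.034 and 0.034 m and z of bridge4_mid in the frame of scoop_pan between -0.002 and 0.045 m and x of bridge5_mid in the frame of scoop_pan between -0.056 and 0.062 m and y of bridge5_mid in the frame of scoop_pan between -0.034 and 0.034 m and z of bridge5_mid in the frame of scoop_pan between -0.002 and 0.045 m and x of bridge6_mid in the frame of scoop_pan between -0.056 and 0.062 m and y of bridge6_mid in the frame of scoop_pan between -0.034 and 0.034 m and z of bridge6_mid in the frame of scoop_pan between -0.002 and 0.045 m and z of scoop_mouth in the frame of bowl_rim above -0.005 m and horizontal distance between scoop_mouth and bowl_rim below 0.12 m and angle between scoop_pan's own z axis and vertical below 0.26 rad), for 0.1 s.
3. all the bridges lie in the bowl (horizontal distance between each of bridge1_mid, bridge2_mid, bridge3_mid, bridge4_mid, bridge5_mid, bridge6_mid and bowl_floor below 0.063 m and z of bridge1_mid in the frame of bowl_floor between 0 and 0.045 m and z of bridge2_mid in the frame of bowl_floor between 0 and 0.045 m and z of bridge3_mid in the frame of bowl_floor between 0 and 0.045 m and z of bridge4_mid in the frame of bowl_floor between 0 and 0.045 m and z of bridge5_mid in the frame of bowl_floor between 0 and 0.045 m and z of bridge6_mid in the frame of bowl_floor between 0 and 0.045 m), for 0.2 s.
4. the lid sits fully home in the notches with the bridges in the bowl (all of step 3 and horizontal distance between lid_grip and bowl_rim below 0.006 m and z of lid_grip in the frame of bowl_rim between 0.012 and 0.0215 m and angle between lid_grip's own z axis and vertical below 0.05 rad), for 0.2 s.
5. the start button is pressed down with the lid home (value of joint start above 0.0045 m and horizontal distance between lid_grip and bowl_rim below 0.006 m and z of lid_grip in the frame of bowl_rim between 0.012 and 0.0215 m and angle between lid_grip's own z axis and vertical below 0.05 rad), for 0.05 s.
At the end, for the whole second after the job is handed in: every bridge in the bowl; lid home in the notches (grip point within 6 mm of the bowl axis, under 21.5 mm over the rim, tilt under 3 degrees); scoop flat on its mat (scoop_pan within 75 mm of the mat's middle); button up again after the press (all of step 4 and horizontal distance between scoop_pan and scoop_mat_mid below 0.075 m and z of scoop_pan in the frame of scoop_mat_mid between -0.001 and 0.007 m and angle between scoop_pan's own z axis and vertical below 0.1 rad and value of joint start below 0.002 m); the robot touches nothing.
It fails at once if the loaded scoop is tipped more than 20 degrees away from the bowl (angle between scoop_pan's own z axis and vertical above 0.35 rad and horizontal distance between scoop_mouth and bowl_rim above 0.14 m and ((x of bridge1_mid in the frame of scoop_pan between -0.056 and 0.062 m and y of bridge1_mid in the frame of scoop_pan between -0.034 and 0.034 m and z of bridge1_mid in the frame of scoop_pan between -0.002 and 0.045 m) or (x of bridge2_mid in the frame of scoop_pan between -0.056 and 0.062 m and y of bridge2_mid in the frame of scoop_pan between -0.034 and 0.034 m and z of bridge2_mid in the frame of scoop_pan between -0.002 and 0.045 m) or (x of bridge3_mid in the frame of scoop_pan between -0.056 and 0.062 m and y of bridge3_mid in the frame of scoop_pan between -0.034 and 0.034 m and z of bridge3_mid in the frame of scoop_pan between -0.002 and 0.045 m) or (x of bridge4_mid in the frame of scoop_pan between -0.056 and 0.062 m and y of bridge4_mid in the frame of scoop_pan between -0.034 and 0.034 m and z of bridge4_mid in the frame of scoop_pan between -0.002 and 0.045 m) or (x of bridge5_mid in the frame of scoop_pan between -0.056 and 0.062 m and y of bridge5_mid in the frame of scoop_pan between -0.034 and 0.034 m and z of bridge5_mid in the frame of scoop_pan between -0.002 and 0.045 m) or (x of bridge6_mid in the frame of scoop_pan between -0.056 and 0.062 m and y of bridge6_mid in the frame of scoop_pan between -0.034 and 0.034 m and z of bridge6_mid in the frame of scoop_pan between -0.002 and 0.045 m))).
It fails at once if the lid, riding on the rim and not yet dropped, is pressed on the bowl with more than 60 N (contact force between polisher and anything else above 60 N and horizontal distance between lid_grip and bowl_rim below 0.03 m and z of lid_grip in the frame of bowl_rim between 0.0235 and 0.04 m).
It fails at once if a bystander is moved more than 30 mm (distance of any of pump_bottle_mid, stone_model_mid from where it was at the start of the episode above 0.03 m).
Of bridge1, bridge2, bridge3, bridge4, bridge5, bridge6 only 3 to 5 are there at a start; the rules pass over those that are not, and their reading is None.
At some moment in a run one of bridge1, bridge2, bridge3, bridge4, bridge5, bridge6, lid may be knocked a few centimetres aside while the robot is not near it.
It also fails if it takes over 208 s, if anything falls off the work surface, if the arm or the gripper's body presses on something with over 40 N, if the wrist force passes 120 N, or if a joint passes its speed limit or range.

## Robot

A 6-joint arm with a two-finger parallel gripper is mounted at the origin on the work surface. World frame = base frame: x ahead of the robot, y to its left, z up, the work surface at z = 0. Lengths are in mm, angles in degrees, forces in N, time in s.
With the tool pointing down it reaches from about 350 to 850 mm from the base axis. Payload 8.1 kg.
Tool frame: the origin (TCP) lies at the very end of the fingers, on their centre line; the grasp point (between the pads) lies 19 mm behind it; z points along the fingers, y is the line along which they close (so a half turn about z gives the same grasp; the last joint's range is limited). The gripper opens to 93 mm and grips with 3 to 60 N. Pads are 15 mm wide; open, the fingers measure 128 mm over their backs; the gripper's body (75 mm by 188 mm) begins 65 mm behind the grasp point.
Start: joints at [62.544, 7.471, 85.268, -0, 87.261, -4.893], TCP at [230.199, 554.088, 188.435] pointing down, gripper open.
Joint ranges: [-169.43, 169.43], [-51.17, 129.36], [1.28, 143.12], [-76.62, 256.62], [0, 156.53], [-152.29, 152.29]. Speed limits (degrees/s): [136.94, 136.94, 159.86, 180, 180, 180].

## Interface

Orientations are given as [roll, pitch, yaw] about the fixed x, y, z axes, in that order (R = Rz(yaw) Ry(pitch) Rx(roll)).
In Python, from cell import manip gives the robot as it stands.
- The arm moves only by the shell command python3 -m pendant 'ROWS'. ROWS is JSON, a list of rows, each an object of numbers: "ax", "ay", "az": the turn, a rotation vector about the world's x, y, z in rad; "dx", "dy", "dz": the shift along the world's x, y, z in cm; "hand": the opening, from -1 (shut) to 1 (fully open), so that 0 is half open. A call has 1 to 12 rows; each row is the pose to reach, as a shift and turn from the pose commanded when the call began; what a row does not reach only later rows make up. A row lasts 1/10 s, in which the tool goes at most 50 mm and 8.59 degrees, less where a joint would pass 70% of its speed; a pose out of reach is approached as far as the arm can. A call with a gripper value outside its range is refused whole. The fingers move at their own pace and stop on an object; the grip force is fixed at half the most. Time passes only in rows, so rows that repeat a pose let the fingers close. It gives the time, the measured TCP pose, the force, the opening and the grip force at its end, in the units of the state.
- manip.observe(): the state, without advancing time (a new reading comes with each control period).
- manip.camera(name): name is "side" or "top"; returns (picture, depth): 420x560x3 uint8, red, green, blue; 420x560 float32, mm along the optical axis (not along the pixel's ray), 0 where there is no reading.
- manip.camera_model(name): a dict with "fx", "fy", "cx", "cy" (pixels), "world_to_cam" (4x4, takes a point from world to camera coordinates). Camera axes: x right, y down, z forward; pixel columns grow to the right and rows downward; lengths in mm; the calibration is good to about 2 mm. A picture is of the moment at which its call begins. camera_model takes no time and is no camera call.
- manip.close_job(): hands the job in; it is judged then, once.
Trained networks look in the newest picture that a camera, given by its name, has taken for a name from the list of things; names that differ only in an ending like _2 or _b are one class to them, and where a whole thing is asked for, a point or a joint stands for the part that bears it (a point fixed in the world has none). Each returns a list of dicts, best first, with "confidence" (0 to 1); they miss things now and then, are a little off and sometimes report something else, mostly with a low value. They report only what shows in the picture. A call takes as long as a camera call. They do not tell look-alikes from the thing itself.
- manip.find_in(camera, label): "box" ([left, top, right, bottom] in pixels, round what is visible of it).
- manip.place_of(camera, label): "xy" ([column, row] in pixels: a listed point, or the origin of a listed thing).
The state is a dict: "time": time; "joint_positions": joint angles; "dq": joint speeds; "effort": joint torques, N m; "tool_pos": TCP position; "orientation": TCP orientation; "force": force on the tool from outside, world axes, zero at the start; "moment": the same for the moment, N m; "gripper_width": finger opening in mm; "grasp_force": force on a finger pad.
Only numpy, scipy, OpenCV 4.12 (cv2) and the standard library are available. Lean on these libraries where they do the work, as an engineer would, in place of code of your own. Each camera call takes 0.05 s, during which the arm holds its last target. There are 200 camera calls.

## Working session

There is one attempt and no reset: what is moved stays moved. The work goes in short steps, Python scripts to look and compute and a shell command to move; the robot and the scene stay as the last step left them, time stands still between calls to the robot, and variables do not carry over. Pictures are saved under pics/ and viewed, at most 14 in all, crops included, and the job is handed in when it is done.

```bash
ls; mkdir -p pics; python3 - <<'E'
from cell import manip
import cv2,numpy as np
s=manip.observe();print(s['time'],s['tool_pos'],s['orientation'],s['gripper_width'])
for c in('top','side'):
    im,d=manip.camera(c);cv2.imwrite(f'pics/{c}0.png',im[:,:,::-1]);np.save(f'pics/{c}0.npy',d)
    print(c,manip.camera_model(c))
    for l in('bridge1_mid','scoop_pan','scoop_grip','scoop_mouth','scoop_mat_mid','bowl_rim','lid_grip','start_top','work_mat_mid','polisher'):
        print(l,[([round(v) for v in r['xy']],round(r['confidence'],2)) for r in manip.place_of(c,l)])
E
```

```text
pics
0.0 [229.9229725  553.54016179 187.40458548] [-1.79897390e+02 -9.08928430e-03  1.57437605e+02] 93.39790048434128
top {'fx': 450.9841067117779, 'fy': 450.9841067117779, 'cx': 284.135566434409, 'cy': 216.4584594673858, 'world_to_cam': array([[-1.34194642e-02, -9.99892103e-01, -5.97499290e-03,
         8.96149090e+01],
       [-9.82904859e-01,  1.42883616e-02, -1.83558932e-01,
         5.16714818e+02],
       [ 1.83624499e-01,  3.40958704e-03, -9.82990548e-01,
         1.44624061e+03],
       [ 0.00000000e+00,  0.00000000e+00,  0.00000000e+00,
         1.00000000e+00]])}
bridge1_mid [([408, 213], 0.46)]
scoop_pan [([300, 229], 0.89), ([147, 272], 0.73)]
scoop_grip [([330, 220], 0.73), ([129, 252], 0.55)]
scoop_mouth [([158, 284], 0.83), ([286, 227], 0.72), ([237, 190], 0.56)]
scoop_mat_mid [([311, 225], 0.91), ([422, 314], 0.81), ([223, 297], 0.73)]
bowl_rim []
lid_grip [([304, 167], 0.72)]
start_top [([228, 218], 0.44)]
work_mat_mid [([390, 210], 0.81), ([402, 235], 0.2)]
polisher [([240, 203], 0.83), ([407, 190], 0.58)]
side {'fx': 510.51551128606246, 'fy': 510.51551128606246, 'c
[... 224 characters left out ...]
9923e+02],
       [ 2.53048674e-01,  8.17491030e-01, -5.17372964e-01,
         1.42381299e+03],
       [ 0.00000000e+00,  0.00000000e+00,  0.00000000e+00,
         1.00000000e+00]])}
bridge1_mid [([347, 309], 0.49), ([349, 222], 0.49), ([303, 176], 0.22)]
scoop_pan [([291, 234], 0.83), ([214, 169], 0.82)]
scoop_grip [([222, 151], 0.6), ([302, 247], 0.58)]
scoop_mouth [([278, 225], 0.92), ([202, 173], 0.66)]
scoop_mat_mid [([197, 205], 0.87), ([292, 246], 0.77), ([222, 351], 0.58), ([279, 227], 0.41)]
bowl_rim [([303, 164], 0.95), ([298, 196], 0.49), ([360, 281], 0.39)]
lid_grip [([352, 216], 0.94)]
start_top [([269, 175], 0.49)]
work_mat_mid [([342, 299], 0.55)]
polisher [([296, 199], 0.57)]
```

View pics/top0.png

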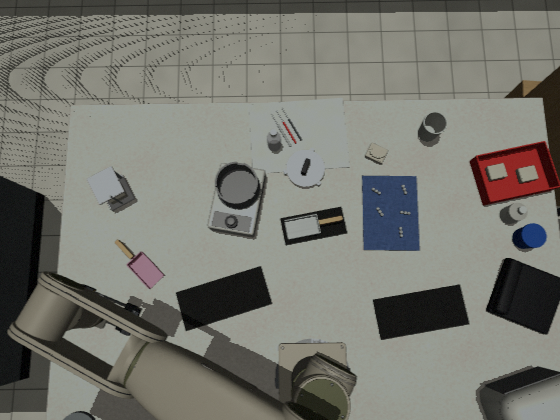

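View pics/side0.png

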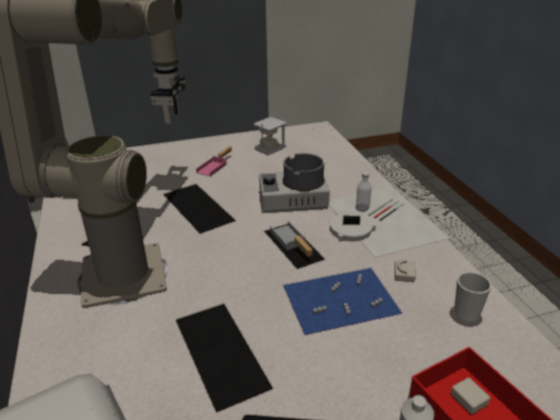

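The top view shows five bridges on the blue mat: (377,190), (405,189), (380,212), (405,212) and (402,231). The steel scoop lies on the smallest black mat at (313,226). The look-alikes are the pink scoop at (146,270) and the larger black mats at (224,297) and (421,312). The polisher is at (237,200) and the lid at (304,168). I'll enlarge that area to confirm and measure it.

```bash
cat > h.py <<'E'
from cell import manip
import cv2,numpy as np
def snap(c,name=None):
    im,d=manip.camera(c)
    if name: cv2.imwrite(f'pics/{name}.png',im[:,:,::-1])
    return im,d
def world(c,d):
    m=manip.camera_model(c);T=np.linalg.inv(m['world_to_cam'])
    v,u=np.mgrid[:420,:560]
    P=np.stack([(u-m['cx'])/m['fx']*d,(v-m['cy'])/m['fy']*d,d],-1)
    return P@T[:3,:3].T+T[:3,3]
def ray(c,u,v,z):
    m=manip.camera_model(c);T=np.linalg.inv(m['world_to_cam'])
    r=T[:3,:3]@np.array([(u-m['cx'])/m['fx'],(v-m['cy'])/m['fy'],1]);o=T[:3,3]
    return o+r*(z-o[2])/r[2]
def proj(c,p):
    m=manip.camera_model(c);q=m['world_to_cam'][:3,:3]@np.array(p)+m['world_to_cam'][:3,3]
    return m['fx']*q[0]/q[2]+m['cx'],m['fy']*q[1]/q[2]+m['cy']
def blobs(mask,W,nmin=6,zsel=None):
    n,l,s,ce=cv2.connectedComponentsWithStats(mask.astype(np.uint8),connectivity=8);o=[]
    for i in range(1,n):
        if s[i,4]<nmin: continue
        p=W[l==i]; q=p[:,:2]; mu=q.mean(0); w,V=np.linalg.eigh(np.cov(q.T)); a=V[:,1]
        (bc,bs,ba)=cv2.minAreaRect(q.astype(np.float32))
        o.append((s[i,4],ce[i].round(1),p.mean(0).round(1),round(np.degrees(np.arctan2(a[1],a[0]))%180,1),np.round(np.sqrt(w),1),np.round(bc,1),np.round(bs,1)))
    return o
E
python3 - <<'E'
from h import *
im=cv2.imread('pics/top0.png')[:,:,::-1];d=np.load('pics/top0.npy');W=world('top',d)
cv2.imwrite('pics/crop1.png',cv2.resize(im[140:260,200:430,::-1],None,fx=3.45,fy=3.45,interpolation=cv2.INTER_CUBIC))
I=im.astype(int)
print('table z',np.median(W[150:160,200:240,2]), W[270:280,330:360,2].mean())
blue=(I[...,2]>I[...,0]+25)
roi=np.zeros(blue.shape,bool);roi[174:252,360:422]=1
b=blobs(roi&blue,W,200);print('mat',b)
inm=np.zeros_like(roi);inm[179:247,366:416]=1
for x in blobs(inm&~blue,W): print('br',x)
dark=(I.sum(2)<110);roi[:]=0;roi[200:250,275:352]=1
rm=(~(dark))&roi
print('dark',[x for x in blobs(dark&roi,W,100)])
H=W[...,2]
print('lid',blobs((H>12)&(H<35)&(np.indices(H.shape)[1]>284)&(np.indices(H.shape)[1]<330)&(np.indices(H.shape)[0]>145)&(np.indices(H.shape)[0]<192),W,100))
print('bar',blobs(dark&(np.indices(H.shape)[1]>284)&(np.indices(H.shape)[1]<330)&(np.indices(H.shape)[0]>145)&(np.indices(H.shape)[0]<192),W,20))
print('rim',blobs((H>130)&(H<150)&(np.indices(H.shape)[1]>205)&(np.indices(H.shape)[1]<270)&(np.indices(H.shape)[0]>155)&(np.indices(H.shape)[0]<240),W,20))
print('base',blobs((H>64)&(H<78)&(np.indices(H.shape)[1]>200)&(np.indices(H.shape)[1]<270)&(np.indices(H.shape)[0]>205)&(np.indices(H.shape)[0]<245),W,20))
print('btn',blobs((H>84)&(H<98)&(np.indices(H.shape)[1]>205)&(np.indices(H.shape)[1]<270)&(np.indices(H.shape)[0]>205)&(np.indices(H.shape)[0]<240),W,5))
print('handle',blobs((H>29)&roi,W,5))
E
```

```text
table z -1.0525928720571756 -0.49357997065946774
mat [(np.int32(3874), array([389.9, 213. ]), array([ 533. , -277.6,    7.3]), np.float64(170.4), array([57.1, 77. ]), array([ 417.6, -203.7]), array([288.8, 594.6]))]
br (np.int32(34), array([403.7, 189.1]), array([ 614.2, -328.8,   11.5]), np.float64(14.7), array([ 2.8, 10.4]), array([ 614.1, -329.5]), array([35.1, 10.1]))
br (np.int32(35), array([375.7, 190.7]), array([ 610.2, -232.5,   11. ]), np.float64(52.8), array([ 3.4, 10. ]), array([ 610.1, -232.5]), array([31.9, 12.9]))
br (np.int32(35), array([379.4, 211.4]), array([ 537.6, -241.5,   11.7]), np.float64(32.0), array([ 2.5, 10.3]), array([ 537.6, -241.5]), array([33.3,  9.5]))
br (np.int32(34), array([404.7, 212.5]), array([ 532.6, -327.1,   11.6]), np.float64(78.3), array([2.6, 9.7]), array([ 533.3, -328.4]), array([33.1,  9. ]))
br (np.int32(33), array([400.5, 231.8]), array([ 466.6, -308.7,   11.6]), np.float64(3.6), array([ 3.2, 10. ]), array([ 467.8, -310.1]), array([33.2, 13.9]))
dark [(np.int32(804), array([320.2, 225.5]), array([492.1, -39.1,  10.9]), np.float64(107.3)
[... 631 characters left out ...]
78.0), array([ 7.2, 30.4]), array([559.7, 245.1]), array([104.4,  26.5]))]
base [(np.int32(998), array([233.9, 218. ]), array([511.2, 246.3,  70.2]), np.float64(86.7), array([25. , 46.7]), array([515. , 250.1]), array([155. ,  96.3]))]
btn [(np.int32(5), array([239., 206.]), array([546.4, 227.6,  91.2]), np.float64(93.1), array([0.4, 5. ]), array([546.3, 227.8]), array([ 0.8, 12.5])), (np.int32(66), array([231.1, 221. ]), array([497.6, 252.9,  90.3]), np.float64(141.6), array([7.6, 8.4]), array([496.6, 253. ]), array([29.4, 33.5]))]
handle [(np.int32(138), array([329.8, 220.1]), array([504.5, -69.2,  41.8]), np.float64(100.6), array([ 5.7, 24.7]), array([506.1, -69.9]), array([34.1, 82.9]))]
```

View pics/crop1.png

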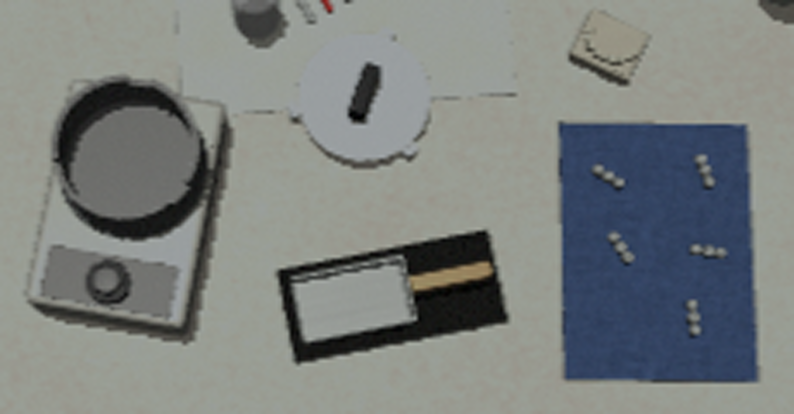

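The crop confirms it: the grey steel scoop with the wooden handle lies on the smallest black mat, mouth to the left at crop (295,310), handle end at (490,270). The pink scoop and the larger mats are out. The three rim arcs and the button agree with a polisher x-axis of about -10.7°. Next I'll measure the scoop and work out the moves.

```bash
cat >> h.py <<'E'
def delta(x,y,z,yaw,cmd=None):
    s=manip.observe(); p=np.array(cmd[:3] if cmd else s['tool_pos']); y0=cmd[3] if cmd else s['orientation'][2]
    a=(yaw-y0+90)%180-90
    return np.round((np.array([x,y,z])-p)/10,2), round(np.radians(a),3)
E
python3 - <<'E'
from h import *
im=cv2.imread('pics/top0.png')[:,:,::-1];d=np.load('pics/top0.npy');W=world('top',d);I=im.astype(int)
P0=np.array([[ray('top',u,v,6) for u in range(560)] for v in range(195,255)])
hsv=cv2.cvtColor(im,cv2.COLOR_RGB2HSV).astype(int)
roi=np.zeros((420,560),bool);roi[203:248,278:350]=1
org=roi&(I[...,0]>I[...,2]+35)&(I.sum(2)>150)&(W[...,2]>20)
for x in blobs(org,W,10): print('handle',x)
v,u=np.nonzero(org);R=np.array([ray('top',a,b,44) for a,b in zip(u,v)])
c,s,_=cv2.minAreaRect(R[:,:2].astype(np.float32));print('h rect',c,s,R.mean(0))
grey=roi&(I.sum(2)>200)&(W[...,2]<40)&(I[...,0]<=I[...,2]+25)&(np.indices(org.shape)[1]>282)&(np.indices(org.shape)[1]<324)&(np.indices(org.shape)[0]>212)&(np.indices(org.shape)[0]<240)
v,u=np.nonzero(grey);R=np.array([ray('top',a,b,6) for a,b in zip(u,v)])
r=cv2.minAreaRect(R[:,:2].astype(np.float32));print('pan rect',r,R.mean(0),cv2.boxPoints(r).round(1).tolist())
for l,(a,b),z in(('pan',(300,229),6),('grip',(330,220),33),('mouth',(286,227),6),('mat',(311,225),3)): print(l,ray('top',a,b,z).round(1))
for l,(a,b),z in(('pan',(291,234),6),('grip',(302,247),33),('mouth',(278,225),6),('mat',(292,246),3),('rim',(303,164),140),('lid',(352,216),34)): print('side',l,ray('side',a,b,z).round(1))
floor=W[216:236,290:312,2];print('floor z',np.median(floor))
for q in((403.7,189.1),(375.7,190.7),(379.4,211.4),(404.7,212.5),(400.5,231.8)): print(ray('top',*q,9.5).round(1))
E
```

```text
Traceback (most recent call last):
  File "h.py", line 13, in ray
    m=manip.camera_model(c);T=np.linalg.inv(m['world_to_cam'])
ValueError: time passes only in moves, steps and waits
```

```bash
python3 - <<'E'
s=open('h.py').read()
s=s.replace("def snap","""_M={}
def model(c):
    if c not in _M: _M[c]=manip.camera_model(c)
    return _M[c]
def snap""").replace("m=manip.camera_model(c)","m=model(c)")
open('h.py','w').write(s)
E
python3 - <<'E'
from h import *
im=cv2.imread('pics/top0.png')[:,:,::-1];d=np.load('pics/top0.npy');W=world('top',d);I=im.astype(int)
roi=np.zeros((420,560),bool);roi[203:248,278:350]=1
org=roi&(I[...,0]>I[...,2]+35)&(I.sum(2)>150)&(W[...,2]>20)
for x in blobs(org,W,10): print('handle',x)
v,u=np.nonzero(org);R=np.array([ray('top',a,b,44) for a,b in zip(u,v)])
c,s,_=cv2.minAreaRect(R[:,:2].astype(np.float32));print('h rect',c,s,R.mean(0))
V,U=np.indices(org.shape)
grey=roi&(I.sum(2)>200)&(W[...,2]<40)&(I[...,0]<=I[...,2]+25)&(U>282)&(U<324)&(V>212)&(V<240)
v,u=np.nonzero(grey);R=np.array([ray('top',a,b,6) for a,b in zip(u,v)])
r=cv2.minAreaRect(R[:,:2].astype(np.float32));print('pan rect',r,R.mean(0),cv2.boxPoints(r).round(1).tolist())
for l,(a,b),z in(('pan',(300,229),6),('grip',(330,220),33),('mouth',(286,227),6),('mat',(311,225),3)): print(l,ray('top',a,b,z).round(1))
for l,(a,b),z in(('pan',(291,234),6),('grip',(302,247),33),('mouth',(278,225),6),('mat',(292,246),3),('rim',(303,164),140),('lid',(352,216),34)): print('side',l,ray('side',a,b,z).round(1))
print('floor z',np.median(W[216:236,290:312,2]))
for q in((403.7,189.1),(375.7,190.7),(379.4,211.4),(404.7,212.5),(400.5,231.8)): print(ray('top',*q,9.5).round(1))
E
```

```text
handle (np.int32(101), array([330.2, 219.6]), array([505.8, -70.2,  43.8]), np.float64(100.7), array([ 4.1, 22.6]), array([506., -71.]), array([14.2, 78.5]))
h rect (505.7451171875, -70.59474182128906) (13.827062606811523, 78.3209457397461) [505.72158847 -70.2101586   44.        ]
pan rect ((492.164306640625, 19.301307678222656), (135.17767333984375, 89.4481201171875), 89.18470001220703) [493.52999783  24.74099108   6.        ] [[446.5, -47.599998474121094], [535.9000244140625, -48.900001525878906], [537.7999877929688, 86.19999694824219], [448.3999938964844, 87.5]]
pan [481.8  29.3   6. ]
grip [506.5 -70.6  33. ]
mouth [489.3  76.7   6. ]
mat [495.5  -8.4   3. ]
side pan [505.8  31.9   6. ]
side grip [503.5 -76.2  33. ]
side mouth [482.2  91.7   6. ]
side mat [490.5 -24.1   3. ]
side rim [609.2 219.3 140. ]
side lid [706.7  27.9  34. ]
floor z 5.981316804046401
[ 614.7 -329.3    9.5]
[ 610.5 -233.     9.5]
[ 537.9 -241.9    9.5]
[ 532.9 -327.6    9.5]
[ 466.8 -309.3    9.5]
```

```bash
python3 -m pendant '[{"dx":25,"dy":-52,"dz":1,"az":-1.6,"hand":-0.15},{"dx":25,"dy":-52,"dz":1,"az":-1.6,"hand":-0.15},{"dx":25,"dy":-52,"dz":1,"az":-1.6,"hand":-0.15},{"dx":25,"dy":-52,"dz":1,"az":-1.6,"hand":-0.15},{"dx":25,"dy":-52,"dz":1,"az":-1.6,"hand":-0.15},{"dx":25,"dy":-52,"dz":1,"az":-1.6,"hand":-0.15},{"dx":25,"dy":-52,"dz":1,"az":-1.6,"hand":-0.15},{"dx":25,"dy":-52,"dz":1,"az":-1.6,"hand":-0.15},{"dx":25,"dy":-52,"dz":1,"az":-1.6,"hand":-0.15},{"dx":25,"dy":-52,"dz":1,"az":-1.6,"hand":-0.15},{"dx":25,"dy":-52,"dz":1,"az":-1.6,"hand":-0.15},{"dx":25,"dy":-52,"dz":1,"az":-1.6,"hand":-0.15}]'
python3 - <<'E'
from h import *
print(manip.observe()['tool_pos'],delta(610.5,-233,60,52.8))
E
```

```text
[230.20898969 554.07465167 188.42924688] (array([ 38.03, -78.71, -12.84]), np.float64(1.315))schema error: expected keys ax, ay, az, dx, dy, dz, hand
```

```bash
python3 -m pendant '[{"dx":25,"dy":-52,"dz":1,"ax":0,"ay":0,"az":-1.6,"hand":-0.15},{"dx":25,"dy":-52,"dz":1,"ax":0,"ay":0,"az":-1.6,"hand":-0.15},{"dx":25,"dy":-52,"dz":1,"ax":0,"ay":0,"az":-1.6,"hand":-0.15},{"dx":25,"dy":-52,"dz":1,"ax":0,"ay":0,"az":-1.6,"hand":-0.15},{"dx":25,"dy":-52,"dz":1,"ax":0,"ay":0,"az":-1.6,"hand":-0.15},{"dx":25,"dy":-52,"dz":1,"ax":0,"ay":0,"az":-1.6,"hand":-0.15},{"dx":25,"dy":-52,"dz":1,"ax":0,"ay":0,"az":-1.6,"hand":-0.15},{"dx":25,"dy":-52,"dz":1,"ax":0,"ay":0,"az":-1.6,"hand":-0.15},{"dx":25,"dy":-52,"dz":1,"ax":0,"ay":0,"az":-1.6,"hand":-0.15},{"dx":25,"dy":-52,"dz":1,"ax":0,"ay":0,"az":-1.6,"hand":-0.15},{"dx":25,"dy":-52,"dz":1,"ax":0,"ay":0,"az":-1.6,"hand":-0.15},{"dx":25,"dy":-52,"dz":1,"ax":0,"ay":0,"az":-1.6,"hand":-0.15}]'
python3 - <<'E'
from h import *
s=manip.observe();print(s['tool_pos'],s['orientation'],delta(610.5,-233,60,52.8))
E
```

```text
time: 2.3
tool_pos: [481.3, 30.6, 198.8]
orientation: [179.9, 0.0, 65.4]
force: [0.7, 1.3, -0.5]
gripper_width: 39.6
grasp_force: 0.0
[481.28861876  30.58861181 198.75016876] [1.79926395e+02 2.26112559e-02 6.54041433e+01] (array([ 12.92, -26.36, -13.88]), np.float64(-0.22))
```

```bash
python3 -m pendant '[{"dx":13,"dy":-26.7,"dz":-8,"ax":0,"ay":0,"az":-0.226,"hand":-0.15},{"dx":13,"dy":-26.7,"dz":-8,"ax":0,"ay":0,"az":-0.226,"hand":-0.15},{"dx":13,"dy":-26.7,"dz":-8,"ax":0,"ay":0,"az":-0.226,"hand":-0.15},{"dx":13,"dy":-26.7,"dz":-8,"ax":0,"ay":0,"az":-0.226,"hand":-0.15},{"dx":13,"dy":-26.7,"dz":-8,"ax":0,"ay":0,"az":-0.226,"hand":-0.15},{"dx":13,"dy":-26.7,"dz":-8,"ax":0,"ay":0,"az":-0.226,"hand":-0.15},{"dx":13,"dy":-26.7,"dz":-13.8,"ax":0,"ay":0,"az":-0.226,"hand":-0.15},{"dx":13,"dy":-26.7,"dz":-13.8,"ax":0,"ay":0,"az":-0.226,"hand":-0.15},{"dx":13,"dy":-26.7,"dz":-13.8,"ax":0,"ay":0,"az":-0.226,"hand":-0.15}]'
python3 - <<'E'
from h import *
s=manip.observe();print(s['tool_pos'],s['orientation'],delta(610.5,-233,7.5,52.8))
E
```

```text
time: 3.2
tool_pos: [607.6, -231.7, 57.1]
orientation: [-179.6, 0.1, 52.8]
force: [-0.0, -0.6, -0.5]
gripper_width: 39.5
grasp_force: 0.0
[ 607.61442467 -231.6559979    57.14640271] [-1.79619005e+02  6.79423806e-02  5.27945171e+01] (array([ 0.29, -0.13, -4.96]), np.float64(0.0))
```

```bash
python3 -m pendant '[{"dx":0.3,"dy":-0.1,"dz":-3,"ax":0,"ay":0,"az":0,"hand":-0.15},{"dx":0.3,"dy":-0.1,"dz":-4.9,"ax":0,"ay":0,"az":0,"hand":-0.15},{"dx":0.3,"dy":-0.1,"dz":-4.9,"ax":0,"ay":0,"az":0,"hand":-0.15},{"dx":0.3,"dy":-0.1,"dz":-4.9,"ax":0,"ay":0,"az":0,"hand":-1},{"dx":0.3,"dy":-0.1,"dz":-4.9,"ax":0,"ay":0,"az":0,"hand":-1},{"dx":0.3,"dy":-0.1,"dz":-4.9,"ax":0,"ay":0,"az":0,"hand":-1},{"dx":0.3,"dy":-0.1,"dz":-4.9,"ax":0,"ay":0,"az":0,"hand":-1},{"dx":0.3,"dy":-0.1,"dz":-4.9,"ax":0,"ay":0,"az":0,"hand":-1}]'
python3 -m pendant '[{"dx":0,"dy":0,"dz":3,"ax":0,"ay":0,"az":0,"hand":-1},{"dx":0,"dy":0,"dz":8,"ax":0,"ay":0,"az":0,"hand":-1},{"dx":0,"dy":0,"dz":8,"ax":0,"ay":0,"az":0,"hand":-1}]'
python3 - <<'E'
from h import *
s=manip.observe();print(s['tool_pos'],s['orientation'],delta(492.7,-0.8,60,10.7))
E
```

```text
time: 4.0
tool_pos: [613.5, -234.1, 12.2]
orientation: [179.9, -0.0, 52.8]
force: [-0.8, -0.1, 0.3]
gripper_width: 4.3
grasp_force: 0.0
time: 4.3
tool_pos: [617.9, -236.2, 100.3]
orientation: [179.3, -0.1, 52.8]
force: [0.8, -0.1, 1.5]
gripper_width: 0.4
grasp_force: 0.0
[ 617.91633346 -236.16175752  100.31740001] [ 1.79300396e+02 -1.48113127e-01  5.28123821e+01] (array([-12.52,  23.54,  -4.03]), np.float64(-0.735))
```

The fingers closed too high and slipped off the bridge: the measured pose lags during motion, and the commanded pose is the true settled one. I'll look again.

```bash
cat >> h.py <<'E'
def bridges(c='top',name=None,d=None,im=None):
    if im is None: im,d=snap(c,name)
    I=im.astype(int);W=world(c,d)
    M=np.array([[668,-180],[668,-372],[405,-372],[405,-180]]) # rough mat
    H=W[...,2];inside=(W[...,0]>413)&(W[...,0]<657)&(W[...,1]>-368)&(W[...,1]<-193)&(H<25)
    blue=(I[...,2]>I[...,0]+25)
    for b in blobs(inside&~blue&(H>5),W,12):
        print('br',b[0],b[1],ray(c,*b[1],9.5).round(1)[:2],'yaw',b[3],'size',b[6],'z',b[2][2])
E
python3 - <<'E'
from h import *
bridges('top','t1'); print('side'); bridges('side','s1'); print(manip.observe()['tool_pos'])
E
```

```text
br 31 [403.8 188.8] [ 615.8 -329.7] yaw 13.2 size [38.5  9.2] z 12.0
side
br 19 [334.3 277.6] [ 551.8 -205.2] yaw 19.2 size [20.5 22.2] z 6.6
br 72 [358.6 281.8] [ 607.3 -241.5] yaw 66.2 size [50.8 29.2] z 10.4
br 24 [345.5 281.6] [ 574.1 -229.9] yaw 99.8 size [16.5 35. ] z 6.3
br 75 [334.2 286.3] [ 537.9 -238.2] yaw 27.8 size [43.2 35.8] z 10.7
br 19 [364.9 290.2] [ 608.9 -277.5] yaw 32.5 size [25.1 14.7] z 6.5
br 83 [346.1 306.7] [ 536.8 -319.7] yaw 69.9 size [73.  26.9] z 10.8
br 33 [356.6 303. ] [ 567.7 -315.5] yaw 38.0 size [54.5 11.9] z 6.3
br 63 [376.1 301.7] [ 617.2 -326.4] yaw 26.3 size [46.6 18.1] z 12.4
br 77 [319.7 308.9] [ 470.4 -306.5] yaw 8.5 size [44.6 22.5] z 11.6
br 14 [361.5 309.4] [ 569.7 -340.6] yaw 66.2 size [22.4  7.5] z 5.9
[ 614.83751241 -234.75874162   94.09719077]
```

```bash
python3 -m pendant '[{"dx":0.2,"dy":-9.6,"dz":-2,"ax":0,"ay":0,"az":-0.677,"hand":-0.15},{"dx":0.2,"dy":-9.6,"dz":-2,"ax":0,"ay":0,"az":-0.677,"hand":-0.15},{"dx":0.2,"dy":-9.6,"dz":-2,"ax":0,"ay":0,"az":-0.677,"hand":-0.15},{"dx":0.2,"dy":-9.6,"dz":-2,"ax":0,"ay":0,"az":-0.677,"hand":-0.15},{"dx":0.2,"dy":-9.6,"dz":-2,"ax":0,"ay":0,"az":-0.677,"hand":-0.15},{"dx":0.2,"dy":-9.6,"dz":-4,"ax":0,"ay":0,"az":-0.677,"hand":-0.15},{"dx":0.2,"dy":-9.6,"dz":-6,"ax":0,"ay":0,"az":-0.677,"hand":-0.15},{"dx":0.2,"dy":-9.6,"dz":-7.5,"ax":0,"ay":0,"az":-0.677,"hand":-0.15},{"dx":0.2,"dy":-9.6,"dz":-8.6,"ax":0,"ay":0,"az":-0.677,"hand":-0.15},{"dx":0.2,"dy":-9.6,"dz":-8.6,"ax":0,"ay":0,"az":-0.677,"hand":-0.15},{"dx":0.2,"dy":-9.6,"dz":-8.6,"ax":0,"ay":0,"az":-0.677,"hand":-0.15},{"dx":0.2,"dy":-9.6,"dz":-8.6,"ax":0,"ay":0,"az":-0.677,"hand":-0.15}]'
python3 -m pendant '[{"dx":0,"dy":0,"dz":0,"ax":0,"ay":0,"az":0,"hand":-1},{"dx":0,"dy":0,"dz":0,"ax":0,"ay":0,"az":0,"hand":-1},{"dx":0,"dy":0,"dz":0,"ax":0,"ay":0,"az":0,"hand":-1},{"dx":0,"dy":0,"dz":0,"ax":0,"ay":0,"az":0,"hand":-1},{"dx":0,"dy":0,"dz":0,"ax":0,"ay":0,"az":0,"hand":-1},{"dx":0,"dy":0,"dz":0,"ax":0,"ay":0,"az":0,"hand":-1}]'
```

```text
time: 5.6
tool_pos: [616.0, -330.4, 6.8]
orientation: [179.9, -0.1, 14.0]
force: [0.4, 1.1, -0.5]
gripper_width: 39.6
grasp_force: 0.0
time: 6.2
tool_pos: [615.2, -329.9, 5.4]
orientation: [-180.0, 0.0, 14.0]
force: [0.2, -0.1, 0.7]
gripper_width: 0.7
grasp_force: 0.0
```

```bash
python3 -m pendant '[{"dx":0,"dy":0,"dz":3,"ax":0,"ay":0,"az":0,"hand":-1},{"dx":0,"dy":4,"dz":8,"ax":0,"ay":0,"az":0,"hand":-1},{"dx":-12,"dy":16,"dz":12,"ax":0,"ay":0,"az":0,"hand":-0.15},{"dx":-12,"dy":20,"dz":12,"ax":0,"ay":0,"az":0,"hand":-0.15},{"dx":-12,"dy":20,"dz":12,"ax":0,"ay":0,"az":0,"hand":-0.15},{"dx":-12,"dy":20,"dz":12,"ax":0,"ay":0,"az":0,"hand":-0.15},{"dx":-12,"dy":20,"dz":12,"ax":0,"ay":0,"az":0,"hand":-0.15},{"dx":-12,"dy":20,"dz":12,"ax":0,"ay":0,"az":0,"hand":-0.15}]'
python3 - <<'E'
from h import *
bridges('top','t2'); print('side');im,d=snap('side','s2'); bridges('side',im=im,d=d); print(manip.observe()['tool_pos'])
t=cv2.imread('pics/t2.png')[165:260,340:440];s=cv2.imread('pics/s2.png')[250:345,270:410]
a=cv2.resize(t,None,fx=5,fy=5,interpolation=3);b=cv2.resize(s,None,fx=4,fy=4,interpolation=3)
o=np.zeros((475,800,3),np.uint8);o[:475,:300]=a[:,100:400];o[:380,300:]=b[:,:500];cv2.imwrite('pics/cr2.png',o)
E
```

```text
time: 7.0
tool_pos: [495.0, -128.4, 126.6]
orientation: [180.0, -0.1, 14.1]
force: [0.3, -0.2, -0.0]
gripper_width: 39.0
grasp_force: 0.0
br 17 [407.  212.7] [ 532.1 -335.4] yaw 77.7 size [ 9.1 16.9] z 13.2
br 20 [374.9 224. ] [ 494.7 -224.4] yaw 43.5 size [29.6 16.5] z 6.9
br 25 [400.8 232.1] [ 465.7 -310.3] yaw 179.2 size [30.6  9.5] z 15.0
br 13 [370.1 230.5] [ 472.7 -207.1] yaw 151.4 size [11.7 21.1] z 6.4
br 13 [379.2 232. ] [ 467.1 -237.5] yaw 82.3 size [20.  10.5] z 7.5
side
br 43 [358.7 278.8] [ 612.8 -230.3] yaw 53.7 size [47.9 10.1] z 13.6
br 49 [335.1 286.4] [ 540.  -239.3] yaw 33.1 size [36.2 11.3] z 13.7
br 14 [298.2 288.2] [ 444.2 -215.8] yaw 65.9 size [25.4  8. ] z 6.3
br 19 [289.6 291.3] [ 418.7 -220.4] yaw 102.4 size [13.6 29.4] z 5.9
br 55 [376.  302.1] [ 616.3 -327.7] yaw 17.5 size [38.6 11.5] z 13.3
br 52 [346.6 308.5] [ 535.4 -326.1] yaw 79.9 size [33.  13.3] z 14.0
br 65 [319.2 309.2] [ 468.8 -307.2] yaw 3.8 size [39.6 10.4] z 12.6
[ 495.71864461 -130.27396514  125.8331816 ]
```

View pics/cr2.png

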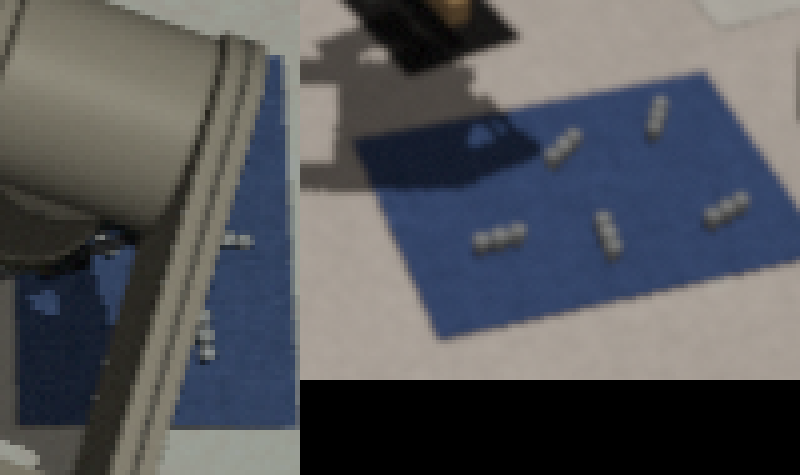

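The five bridges are all undisturbed: at crop (565,148), (657,118), (500,238), (608,235) and (727,210). So the fingers never touched one. I'll check where the fingertip really is against the reported TCP.

```bash
python3 - <<'E'
from h import *
s=manip.observe();p=s['tool_pos'];print(p)
out=[]
for c in('side','top'):
    im,d=snap(c,c+'3'); u,v=proj(c,p);print(c,u,v)
    b=im[:,:,::-1].copy();u0=int(max(0,min(480,u-40)));v0=int(v-60)
    cr=cv2.resize(b[v0:v0+100,u0:u0+80],None,fx=5,fy=5,interpolation=3)
    cv2.drawMarker(cr,(int((u-u0+.5)*5),int((v-v0+.5)*5)),(0,0,255),cv2.MARKER_CROSS,20,1);out.append(cr)
cv2.imwrite('pics/cr3.png',np.hstack(out))
E
```

```text
[ 495.71864461 -130.27396514  125.8331816 ]
side 306.31076009872686 231.17213693050505
top 351.9431455010344 217.89820425832633
```

View pics/cr3.png

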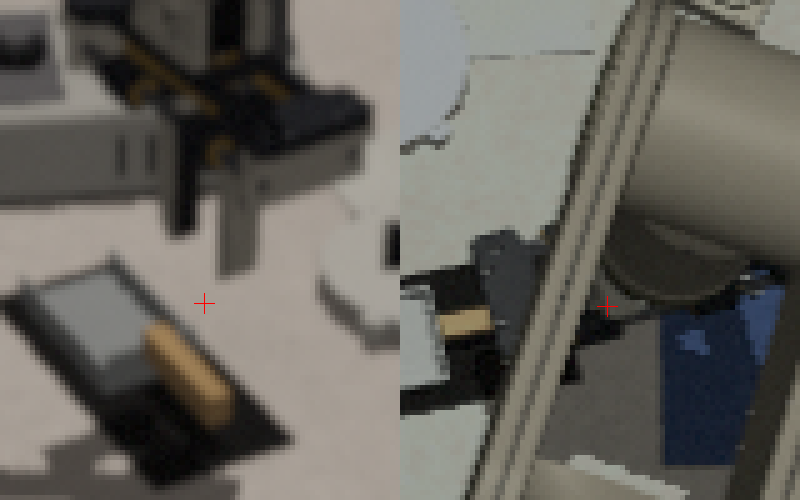

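```bash
python3 - <<'E'
from h import *
print('start proj side',proj('side',[230,553.5,187.4]),'top',proj('top',[230,553.5,187.4]))
d=np.load('pics/side0.npy');W=world('side',d)
m=np.zeros(d.shape,bool);m[70:135,140:200]=1
q=W[m&(W[...,2]>120)&(W[...,1]>480)&(W[...,1]<650)];q=q[np.argsort(q[:,2])];print('lowest side0',len(q),q[:12].round(0).tolist())
d=np.load('pics/top0.npy');W=world('top',d)
q=W[270:345,60:200].reshape(-1,3);q=q[(q[:,2]>120)&(q[:,2]<330)&(q[:,1]>450)];q=q[np.argsort(q[:,2])];print('top0',len(q),q[:8].round(0).tolist())
im,d=snap('side');W=world('side',d);V,U=np.indices(d.shape)
u,v=306,231
m=(abs(U-u)<22)&(V>v-40)&(V<v+5)&(W[...,2]>100)&(W[...,1]>-230)&(W[...,1]<0)
q=W[m];q=q[np.argsort(q[:,2])];print('now',len(q),q[:16].round(0).tolist())
print(manip.observe()['joint_positions'])
E
```

```text
start proj side (np.float64(172.85331196137673), np.float64(127.00067363787431)) top (np.float64(122.53471388488086), np.float64(307.665756934984))
lowest side0 868 [[251.0, 603.0, 219.0], [254.0, 598.0, 221.0], [258.0, 594.0, 222.0], [247.0, 597.0, 222.0], [244.0, 595.0, 224.0], [248.0, 601.0, 224.0], [258.0, 598.0, 225.0], [202.0, 508.0, 225.0], [215.0, 503.0, 225.0], [208.0, 505.0, 225.0], [253.0, 608.0, 225.0], [212.0, 503.0, 225.0]]
top0 189 [[227.0, 461.0, 300.0], [230.0, 460.0, 305.0], [278.0, 585.0, 305.0], [286.0, 595.0, 306.0], [281.0, 584.0, 307.0], [238.0, 478.0, 308.0], [232.0, 470.0, 308.0], [294.0, 616.0, 308.0]]
now 759 [[483.0, -106.0, 156.0], [490.0, -110.0, 157.0], [499.0, -109.0, 158.0], [487.0, -111.0, 158.0], [494.0, -154.0, 158.0], [500.0, -106.0, 159.0], [508.0, -154.0, 159.0], [484.0, -111.0, 159.0], [491.0, -109.0, 159.0], [495.0, -111.0, 160.0], [495.0, -152.0, 160.0], [485.0, -108.0, 160.0], [493.0, -111.0, 160.0], [487.0, -110.0, 160.0], [482.0, -108.0, 160.0], [496.0, -108.0, 161.0]]
[-2.05146203e+01 -3.89981125e+00  1.03567156e+02 -8.51016645e-03
  8.03611650e+01  5.55161180e+01]
```

The side depth shows the real fingertips at z≈156 while the TCP reads 126, and 219 against 188 at the start. So the fingers end about 30 mm short of the reported TCP, and I'll command z 30 mm lower.

```bash
python3 -m pendant '[{"dx":4.3,"dy":-11.2,"dz":-6,"ax":0,"ay":0,"az":0.314,"hand":-0.15},{"dx":4.3,"dy":-11.2,"dz":-6,"ax":0,"ay":0,"az":0.314,"hand":-0.15},{"dx":4.3,"dy":-11.2,"dz":-8,"ax":0,"ay":0,"az":0.314,"hand":-0.15},{"dx":4.3,"dy":-11.2,"dz":-10,"ax":0,"ay":0,"az":0.314,"hand":-0.15},{"dx":4.3,"dy":-11.2,"dz":-11.5,"ax":0,"ay":0,"az":0.314,"hand":-0.15},{"dx":4.3,"dy":-11.2,"dz":-12.5,"ax":0,"ay":0,"az":0.314,"hand":-0.15},{"dx":4.3,"dy":-11.2,"dz":-13.5,"ax":0,"ay":0,"az":0.314,"hand":-0.15},{"dx":4.3,"dy":-11.2,"dz":-14.3,"ax":0,"ay":0,"az":0.314,"hand":-0.15},{"dx":4.3,"dy":-11.2,"dz":-14.7,"ax":0,"ay":0,"az":0.314,"hand":-0.15},{"dx":4.3,"dy":-11.2,"dz":-15,"ax":0,"ay":0,"az":0.314,"hand":-0.15},{"dx":4.3,"dy":-11.2,"dz":-15,"ax":0,"ay":0,"az":0.314,"hand":-0.15},{"dx":4.3,"dy":-11.2,"dz":-15,"ax":0,"ay":0,"az":0.314,"hand":-0.15}]'
python3 - <<'E'
from h import *
p=manip.observe()['tool_pos']
im,d=snap('side','s4');W=world('side',d);V,U=np.indices(d.shape)
u,v=proj('side',p+[0,0,30]);u0,v0=int(u)-40,int(v)-60
cr=cv2.resize(im[v0:v0+80,u0:u0+80,::-1],None,fx=5,fy=5,interpolation=3)
cv2.drawMarker(cr,(int((u-u0+.5)*5),int((v-v0+.5)*5)),(0,0,255),cv2.MARKER_CROSS,20,1);cv2.imwrite('pics/cr4.png',cr)
E
```

```text
time: 8.45
tool_pos: [538.6, -242.0, -24.0]
orientation: [180.0, -0.0, 32.0]
force: [-0.2, -1.2, 0.1]
gripper_width: 39.5
grasp_force: 0.0
```

View pics/cr4.png

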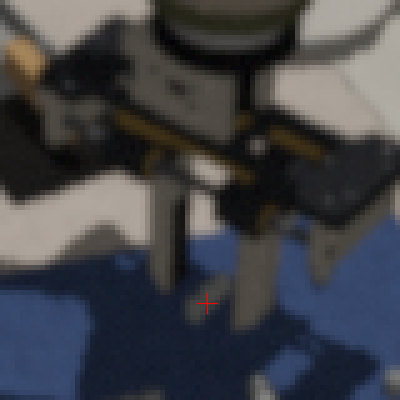

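The crop shows the fingers on either side of the bridge, at crop (165,290) and (255,325), with the bridge between them at (205,300). Closing and lifting.

```bash
python3 -m pendant '[{"dx":0,"dy":0,"dz":0,"ax":0,"ay":0,"az":0,"hand":-1},{"dx":0,"dy":0,"dz":0,"ax":0,"ay":0,"az":0,"hand":-1},{"dx":0,"dy":0,"dz":0,"ax":0,"ay":0,"az":0,"hand":-1},{"dx":0,"dy":0,"dz":0,"ax":0,"ay":0,"az":0,"hand":-1},{"dx":0,"dy":0,"dz":0,"ax":0,"ay":0,"az":0,"hand":-1},{"dx":0,"dy":0,"dz":0,"ax":0,"ay":0,"az":0,"hand":-1},{"dx":0,"dy":0,"dz":2,"ax":0,"ay":0,"az":0,"hand":-1},{"dx":0,"dy":0,"dz":5,"ax":0,"ay":0,"az":0,"hand":-1},{"dx":0,"dy":0,"dz":7,"ax":0,"ay":0,"az":0,"hand":-1},{"dx":0,"dy":0,"dz":7.5,"ax":0,"ay":0,"az":0,"hand":-1}]'
```

```text
time: 9.5
tool_pos: [540.1, -243.0, 53.5]
orientation: [179.8, -0.1, 32.0]
force: [0.7, -0.1, 0.0]
gripper_width: 11.6
grasp_force: 30.0
```

```bash
python3 -m pendant '[{"dx":-1,"dy":5,"dz":1,"ax":0,"ay":0,"az":-0.1,"hand":-1},{"dx":-2,"dy":10,"dz":1,"ax":0,"ay":0,"az":-0.2,"hand":-1},{"dx":-3,"dy":15,"dz":1,"ax":0,"ay":0,"az":-0.3,"hand":-1},{"dx":-4,"dy":19.5,"dz":1,"ax":0,"ay":0,"az":-0.372,"hand":-1},{"dx":-4.5,"dy":23,"dz":0,"ax":0,"ay":0,"az":-0.372,"hand":-1},{"dx":-4.55,"dy":24.1,"dz":-1.5,"ax":0,"ay":0,"az":-0.372,"hand":-1},{"dx":-4.55,"dy":24.1,"dz":-3,"ax":0,"ay":0,"az":-0.372,"hand":-1},{"dx":-4.55,"dy":24.1,"dz":-4.5,"ax":0,"ay":0,"az":-0.372,"hand":-1},{"dx":-4.55,"dy":24.1,"dz":-6,"ax":0,"ay":0,"az":-0.372,"hand":-1},{"dx":-4.55,"dy":24.1,"dz":-6.7,"ax":0,"ay":0,"az":-0.372,"hand":-1},{"dx":-4.55,"dy":24.1,"dz":-7,"ax":0,"ay":0,"az":-0.372,"hand":-1},{"dx":-4.55,"dy":24.1,"dz":-7,"ax":0,"ay":0,"az":-0.372,"hand":-1}]'
python3 -m pendant '[{"dx":0,"dy":0,"dz":0,"ax":0,"ay":0,"az":0,"hand":-1},{"dx":0,"dy":0,"dz":0,"ax":0,"ay":0,"az":0,"hand":-0.53},{"dx":0,"dy":0,"dz":0,"ax":0,"ay":0,"az":0,"hand":-0.53},{"dx":0,"dy":0,"dz":0,"ax":0,"ay":0,"az":0,"hand":-0.53},{"dx":0,"dy":0,"dz":2,"ax":0,"ay":0,"az":0,"hand":-0.53},{"dx":0,"dy":0,"dz":5,"ax":0,"ay":0,"az":0,"hand":-0.53},{"dx":0,"dy":0,"dz":7,"ax":0,"ay":0,"az":0,"hand":-0.53},{"dx":0,"dy":0,"dz":7,"ax":0,"ay":0,"az":0,"hand":-0.15},{"dx":0,"dy":0,"dz":7,"ax":0,"ay":0,"az":0,"hand":-0.15}]'
python3 - <<'E'
from h import *
bridges('top','t5'); print('side');im,d=snap('side','s5'); bridges('side',im=im,d=d)
t=cv2.imread('pics/t5.png')[185:260,265:365];s=cv2.imread('pics/s5.png')[190:275,240:340]
a=cv2.resize(t,None,fx=4,fy=4,interpolation=3);b=cv2.resize(s,None,fx=4,fy=4,interpolation=3)
o=np.zeros((340,800,3),np.uint8);o[:300,:400]=a;o[:340,400:]=b;cv2.imwrite('pics/cr5.png',o)
E
```

```text
time: 10.7
tool_pos: [492.3, -0.9, -20.0]
orientation: [-180.0, 0.1, 10.7]
force: [0.6, 0.3, -0.5]
gripper_width: 11.5
grasp_force: 30.0
time: 11.6
tool_pos: [493.1, -1.0, 50.6]
orientation: [180.0, -0.1, 10.7]
force: [0.3, 0.2, -0.1]
gripper_width: 33.4
grasp_force: 0.0
br 29 [376.1 190.8] [ 610.1 -234.4] yaw 55.1 size [31.9  9.6] z 13.2
br 31 [404.6 212.4] [ 533.2 -327.3] yaw 80.1 size [32.8  9.7] z 13.4
br 30 [400.5 231.8] [ 466.8 -309.3] yaw 3.6 size [33.8  9.9] z 12.8
side
br 45 [358.7 279. ] [ 612.5 -231. ] yaw 53.1 size [45.9 10. ] z 13.0
br 50 [346.4 308.4] [ 535.1 -325.6] yaw 80.9 size [30.  12.9] z 13.8
br 62 [319.3 309.1] [ 469.1 -306.9] yaw 2.6 size [39.9 14.2] z 12.8
```

View pics/cr5.png

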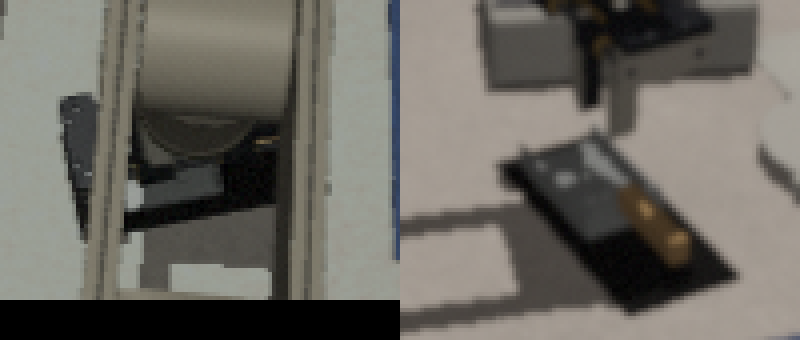

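Side crop: the scoop is in place at (600,210) and the gripper is above it. The fifth bridge, last at (615,-329), is no longer in my mat window, so it was probably knocked aside. I'll look for it from the next pick's vantage and continue with the bridge at (610,-234).

```bash
python3 -m pendant '[{"dx":2,"dy":-4,"dz":0,"ax":0,"ay":0,"az":0.14,"hand":-0.15},{"dx":4,"dy":-8,"dz":0,"ax":0,"ay":0,"az":0.28,"hand":-0.15},{"dx":6,"dy":-12,"dz":0,"ax":0,"ay":0,"az":0.42,"hand":-0.15},{"dx":8,"dy":-16,"dz":0,"ax":0,"ay":0,"az":0.56,"hand":-0.15},{"dx":10,"dy":-20,"dz":0,"ax":0,"ay":0,"az":0.7,"hand":-0.15},{"dx":11.75,"dy":-23.3,"dz":-1,"ax":0,"ay":0,"az":0.756,"hand":-0.15},{"dx":11.75,"dy":-23.3,"dz":-3,"ax":0,"ay":0,"az":0.756,"hand":-0.15},{"dx":11.75,"dy":-23.3,"dz":-5,"ax":0,"ay":0,"az":0.756,"hand":-0.15},{"dx":11.75,"dy":-23.3,"dz":-6.5,"ax":0,"ay":0,"az":0.756,"hand":-0.15},{"dx":11.75,"dy":-23.3,"dz":-7.2,"ax":0,"ay":0,"az":0.756,"hand":-0.15},{"dx":11.75,"dy":-23.3,"dz":-7.5,"ax":0,"ay":0,"az":0.756,"hand":-0.15},{"dx":11.75,"dy":-23.3,"dz":-7.5,"ax":0,"ay":0,"az":0.756,"hand":-0.15}]'
python3 -m pendant '[{"dx":0,"dy":0,"dz":0,"ax":0,"ay":0,"az":0,"hand":-0.15},{"dx":0,"dy":0,"dz":0,"ax":0,"ay":0,"az":0,"hand":-1},{"dx":0,"dy":0,"dz":0,"ax":0,"ay":0,"az":0,"hand":-1},{"dx":0,"dy":0,"dz":0,"ax":0,"ay":0,"az":0,"hand":-1},{"dx":0,"dy":0,"dz":0,"ax":0,"ay":0,"az":0,"hand":-1},{"dx":0,"dy":0,"dz":0,"ax":0,"ay":0,"az":0,"hand":-1},{"dx":0,"dy":0,"dz":2,"ax":0,"ay":0,"az":0,"hand":-1},{"dx":0,"dy":0,"dz":5,"ax":0,"ay":0,"az":0,"hand":-1},{"dx":0,"dy":0,"dz":7,"ax":0,"ay":0,"az":0,"hand":-1},{"dx":0,"dy":0,"dz":7.5,"ax":0,"ay":0,"az":0,"hand":-1}]'
python3 - <<'E'
from h import *
im,d=snap('top','t6');print([(np.round(r['xy']),round(r['confidence'],2)) for r in manip.place_of('top','bridge1_mid')])
im2,d2=snap('side','s6');print([(np.round(r['xy']),ray('side',*r['xy'],9).round(0)[:2],round(r['confidence'],2)) for r in manip.place_of('side','bridge1_mid')])
a=cv2.resize(im[200:250,270:350,::-1],None,fx=5,fy=5,interpolation=3);b=cv2.resize(im2[255:335,280:410,::-1],None,fx=3,fy=3,interpolation=3)
o=np.zeros((250,800,3),np.uint8);o[:250,:400]=a;o[:240,400:790]=b;cv2.imwrite('pics/cr6.png',o)
E
```

```text
time: 12.9
tool_pos: [610.2, -233.6, -24.6]
orientation: [-180.0, 0.0, 54.0]
force: [-0.4, -0.3, -0.4]
gripper_width: 39.8
grasp_force: 0.0
time: 13.9
tool_pos: [612.2, -234.8, 53.8]
orientation: [179.7, -0.1, 54.0]
force: [0.2, -0.2, 0.6]
gripper_width: 11.5
grasp_force: 30.0
[(array([304., 168.]), 0.57)]
[(array([346., 310.]), array([ 531., -329.]), 0.43)]
```

View pics/cr6.png

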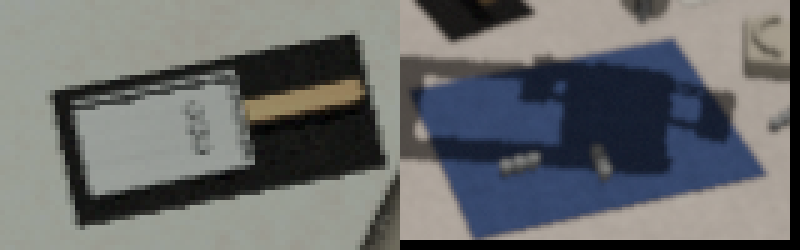

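The first bridge lies in the pan at crop (197,127). The knocked bridge is at side px (407,294), off the mat's right edge on the bench. I'm placing the second at scoop x = +10.

```bash
python3 -m pendant '[{"dx":-2,"dy":4.3,"dz":1,"ax":0,"ay":0,"az":-0.14,"hand":-1},{"dx":-4,"dy":8.6,"dz":1,"ax":0,"ay":0,"az":-0.28,"hand":-1},{"dx":-6,"dy":12.9,"dz":1,"ax":0,"ay":0,"az":-0.42,"hand":-1},{"dx":-8,"dy":17.2,"dz":1,"ax":0,"ay":0,"az":-0.56,"hand":-1},{"dx":-10,"dy":21.5,"dz":1,"ax":0,"ay":0,"az":-0.7,"hand":-1},{"dx":-11.8,"dy":25.2,"dz":0,"ax":0,"ay":0,"az":-0.756,"hand":-1},{"dx":-12.4,"dy":26.65,"dz":-2,"ax":0,"ay":0,"az":-0.756,"hand":-1},{"dx":-12.4,"dy":26.65,"dz":-4,"ax":0,"ay":0,"az":-0.756,"hand":-1},{"dx":-12.4,"dy":26.65,"dz":-5.5,"ax":0,"ay":0,"az":-0.756,"hand":-1},{"dx":-12.4,"dy":26.65,"dz":-6.5,"ax":0,"ay":0,"az":-0.756,"hand":-1},{"dx":-12.4,"dy":26.65,"dz":-7,"ax":0,"ay":0,"az":-0.756,"hand":-1},{"dx":-12.4,"dy":26.65,"dz":-7,"ax":0,"ay":0,"az":-0.756,"hand":-1}]'
python3 -m pendant '[{"dx":0,"dy":0,"dz":0,"ax":0,"ay":0,"az":0,"hand":-1},{"dx":0,"dy":0,"dz":0,"ax":0,"ay":0,"az":0,"hand":-0.6},{"dx":0,"dy":0,"dz":0,"ax":0,"ay":0,"az":0,"hand":-0.6},{"dx":0,"dy":0,"dz":0,"ax":0,"ay":0,"az":0,"hand":-0.6},{"dx":0,"dy":0,"dz":2,"ax":0,"ay":0,"az":0,"hand":-0.6},{"dx":0,"dy":0,"dz":5,"ax":0,"ay":0,"az":0,"hand":-0.6},{"dx":0,"dy":0,"dz":7,"ax":0,"ay":0,"az":0,"hand":-0.6},{"dx":0,"dy":0,"dz":7,"ax":0,"ay":0,"az":0,"hand":-0.15},{"dx":0,"dy":0,"dz":7,"ax":0,"ay":0,"az":0,"hand":-0.15}]'
python3 - <<'E'
from h import *
print('slot1 seen',ray('top',309.4,225.4,13)); print('knocked',ray('side',406.7,294.3,6.5))
im,d=snap('top','t7');W=world('top',d)
I=im.astype(int)
q=(W[...,2]>4)&(W[...,2]<25)&(W[...,1]<-150)&(W[...,1]>-480)&(W[...,0]>400)&(W[...,0]<760)&~(I[...,2]>I[...,0]+25)
for b in blobs(q,W,8): print(b[0],b[1],ray('top',*b[1],8).round(1)[:2],'yaw',b[3],b[6],b[2][2])
E
```

```text
time: 15.3
tool_pos: [485.6, 32.4, -20.4]
orientation: [-180.0, 0.1, 10.7]
force: [-0.1, -0.2, 0.2]
gripper_width: 11.6
grasp_force: 30.0
time: 16.2
tool_pos: [486.5, 32.6, 50.6]
orientation: [180.0, -0.1, 10.7]
force: [0.4, 0.0, -0.9]
gripper_width: 29.8
grasp_force: 0.0
slot1 seen [492.49928963  -2.44135775  13.        ]
knocked [ 707.53964842 -322.71745789    6.5       ]
99 [374.3 157.9] [ 728.4 -234.4] yaw 62.9 [72.5 29. ] 16.9
89 [379.9 151.4] [ 751.7 -255.1] yaw 85.9 [59.3 27.4] 20.4
35 [400.2 162.8] [ 709.3 -323.4] yaw 24.3 [31.8 17.7] 9.5
10 [406.4 160.9] [ 715.8 -345.3] yaw 45.9 [17.3  9.2] 5.1
30 [404.9 212.4] [ 533.5 -328.7] yaw 78.7 [33.   9.4] 12.9
30 [400.5 231.7] [ 467.3 -309.7] yaw 3.4 [31.1  9.2] 12.2
```

```bash
python3 -m pendant '[{"dx":0.6,"dy":-4.5,"dz":0,"ax":0,"ay":0,"az":0.145,"hand":-0.15},{"dx":1.2,"dy":-9,"dz":0,"ax":0,"ay":0,"az":0.29,"hand":-0.15},{"dx":1.8,"dy":-13.5,"dz":0,"ax":0,"ay":0,"az":0.435,"hand":-0.15},{"dx":2.4,"dy":-18,"dz":0,"ax":0,"ay":0,"az":0.58,"hand":-0.15},{"dx":3,"dy":-22.5,"dz":0,"ax":0,"ay":0,"az":0.725,"hand":-0.15},{"dx":3.6,"dy":-27,"dz":0,"ax":0,"ay":0,"az":0.87,"hand":-0.15},{"dx":4.2,"dy":-31.5,"dz":0,"ax":0,"ay":0,"az":1.015,"hand":-0.15},{"dx":4.6,"dy":-35,"dz":0,"ax":0,"ay":0,"az":1.16,"hand":-0.15},{"dx":4.7,"dy":-36.1,"dz":-2,"ax":0,"ay":0,"az":1.192,"hand":-0.15},{"dx":4.7,"dy":-36.1,"dz":-4,"ax":0,"ay":0,"az":1.192,"hand":-0.15},{"dx":4.7,"dy":-36.1,"dz":-5.5,"ax":0,"ay":0,"az":1.192,"hand":-0.15},{"dx":4.7,"dy":-36.1,"dz":-6.5,"ax":0,"ay":0,"az":1.192,"hand":-0.15}]'
python3 -m pendant '[{"dx":0,"dy":0,"dz":-0.7,"ax":0,"ay":0,"az":0,"hand":-0.15},{"dx":0,"dy":0,"dz":-1,"ax":0,"ay":0,"az":0,"hand":-0.15},{"dx":0,"dy":0,"dz":-1,"ax":0,"ay":0,"az":0,"hand":-0.15},{"dx":0,"dy":0,"dz":-1,"ax":0,"ay":0,"az":0,"hand":-1},{"dx":0,"dy":0,"dz":-1,"ax":0,"ay":0,"az":0,"hand":-1},{"dx":0,"dy":0,"dz":-1,"ax":0,"ay":0,"az":0,"hand":-1},{"dx":0,"dy":0,"dz":-1,"ax":0,"ay":0,"az":0,"hand":-1},{"dx":0,"dy":0,"dz":-1,"ax":0,"ay":0,"az":0,"hand":-1},{"dx":0,"dy":0,"dz":2,"ax":0,"ay":0,"az":0,"hand":-1},{"dx":0,"dy":0,"dz":4.5,"ax":0,"ay":0,"az":0,"hand":-1},{"dx":0,"dy":0,"dz":6.5,"ax":0,"ay":0,"az":0,"hand":-1},{"dx":0,"dy":0,"dz":6.5,"ax":0,"ay":0,"az":0,"hand":-1}]'
```

```text
time: 17.45
tool_pos: [531.5, -327.0, -17.8]
orientation: [-179.8, -0.1, 79.0]
force: [-0.7, 1.1, 0.5]
gripper_width: 39.5
grasp_force: 0.0
time: 18.65
tool_pos: [535.5, -330.1, 54.3]
orientation: [179.7, 0.2, 79.0]
force: [1.3, -0.8, -0.3]
gripper_width: 11.9
grasp_force: 30.0
```

```bash
python3 -m pendant '[{"dx":-0.6,"dy":4.5,"dz":1,"ax":0,"ay":0,"az":-0.14,"hand":-1},{"dx":-1.2,"dy":9,"dz":1,"ax":0,"ay":0,"az":-0.28,"hand":-1},{"dx":-1.8,"dy":13.5,"dz":1,"ax":0,"ay":0,"az":-0.42,"hand":-1},{"dx":-2.4,"dy":18,"dz":1,"ax":0,"ay":0,"az":-0.56,"hand":-1},{"dx":-3,"dy":22.5,"dz":1,"ax":0,"ay":0,"az":-0.7,"hand":-1},{"dx":-3.6,"dy":27,"dz":1,"ax":0,"ay":0,"az":-0.84,"hand":-1},{"dx":-4.2,"dy":31.5,"dz":1,"ax":0,"ay":0,"az":-0.98,"hand":-1},{"dx":-4.8,"dy":36,"dz":1,"ax":0,"ay":0,"az":-1.12,"hand":-1},{"dx":-5.2,"dy":38.7,"dz":0,"ax":0,"ay":0,"az":-1.192,"hand":-1},{"dx":-5.3,"dy":39.45,"dz":-2,"ax":0,"ay":0,"az":-1.192,"hand":-1},{"dx":-5.3,"dy":39.45,"dz":-4,"ax":0,"ay":0,"az":-1.192,"hand":-1},{"dx":-5.3,"dy":39.45,"dz":-5.5,"ax":0,"ay":0,"az":-1.192,"hand":-1}]'
python3 -m pendant '[{"dx":0,"dy":0,"dz":-1,"ax":0,"ay":0,"az":0,"hand":-1},{"dx":0,"dy":0,"dz":-1.5,"ax":0,"ay":0,"az":0,"hand":-1},{"dx":0,"dy":0,"dz":-1.5,"ax":0,"ay":0,"az":0,"hand":-1},{"dx":0,"dy":0,"dz":-1.5,"ax":0,"ay":0,"az":0,"hand":-1},{"dx":0,"dy":0,"dz":-1.5,"ax":0,"ay":0,"az":0,"hand":-0.6},{"dx":0,"dy":0,"dz":-1.5,"ax":0,"ay":0,"az":0,"hand":-0.6},{"dx":0,"dy":0,"dz":-1.5,"ax":0,"ay":0,"az":0,"hand":-0.6},{"dx":0,"dy":0,"dz":1,"ax":0,"ay":0,"az":0,"hand":-0.6},{"dx":0,"dy":0,"dz":4,"ax":0,"ay":0,"az":0,"hand":-0.6},{"dx":0,"dy":0,"dz":5.5,"ax":0,"ay":0,"az":0,"hand":-0.15},{"dx":0,"dy":0,"dz":5.5,"ax":0,"ay":0,"az":0,"hand":-0.15}]'
python3 - <<'E'
from h import *
im,d=snap('top','t7');W=world('top',d)
I=im.astype(int)
q=(W[...,2]>4)&(W[...,2]<25)&(W[...,1]<-280)&(W[...,1]>-380)&(W[...,0]>400)&(W[...,0]<740)&~(I[...,2]>I[...,0]+25)
for b in blobs(q,W,8): print(b[0],b[1],ray('top',*b[1],8).round(1)[:2],'yaw',b[3],b[6],b[2][2])
E
```

```text
time: 19.85
tool_pos: [478.4, 66.7, -7.1]
orientation: [-180.0, 0.1, 10.8]
force: [-0.6, -0.1, -0.6]
gripper_width: 11.5
grasp_force: 30.0
time: 20.95
tool_pos: [482.7, 66.2, 53.4]
orientation: [180.0, -0.3, 10.7]
force: [1.0, -1.2, 0.3]
gripper_width: 30.2
grasp_force: 0.0
31 [400.4 163.1] [ 708.2 -324. ] yaw 21.4 [37.8 13.8] 9.7
30 [400.6 231.5] [ 468.  -310.1] yaw 5.0 [32.5 10.6] 13.7
```

```bash
python3 -m pendant '[{"dx":-0.1,"dy":-4.5,"dz":0,"ax":0,"ay":0,"az":-0.117,"hand":-0.15},{"dx":-0.3,"dy":-9,"dz":0,"ax":0,"ay":0,"az":-0.117,"hand":-0.15},{"dx":-0.5,"dy":-13.5,"dz":0,"ax":0,"ay":0,"az":-0.117,"hand":-0.15},{"dx":-0.7,"dy":-18,"dz":0,"ax":0,"ay":0,"az":-0.117,"hand":-0.15},{"dx":-0.9,"dy":-22.5,"dz":0,"ax":0,"ay":0,"az":-0.117,"hand":-0.15},{"dx":-1.1,"dy":-27,"dz":0,"ax":0,"ay":0,"az":-0.117,"hand":-0.15},{"dx":-1.2,"dy":-31.5,"dz":0,"ax":0,"ay":0,"az":-0.117,"hand":-0.15},{"dx":-1.3,"dy":-36,"dz":0,"ax":0,"ay":0,"az":-0.117,"hand":-0.15},{"dx":-1.3,"dy":-37.6,"dz":-2,"ax":0,"ay":0,"az":-0.117,"hand":-0.15},{"dx":-1.3,"dy":-37.6,"dz":-4,"ax":0,"ay":0,"az":-0.117,"hand":-0.15},{"dx":-1.3,"dy":-37.6,"dz":-5.5,"ax":0,"ay":0,"az":-0.117,"hand":-0.15},{"dx":-1.3,"dy":-37.6,"dz":-6.5,"ax":0,"ay":0,"az":-0.117,"hand":-0.15}]'
python3 -m pendant '[{"dx":0,"dy":0,"dz":-0.7,"ax":0,"ay":0,"az":0,"hand":-0.15},{"dx":0,"dy":0,"dz":-1,"ax":0,"ay":0,"az":0,"hand":-0.15},{"dx":0,"dy":0,"dz":-1,"ax":0,"ay":0,"az":0,"hand":-0.15},{"dx":0,"dy":0,"dz":-1,"ax":0,"ay":0,"az":0,"hand":-1},{"dx":0,"dy":0,"dz":-1,"ax":0,"ay":0,"az":0,"hand":-1},{"dx":0,"dy":0,"dz":-1,"ax":0,"ay":0,"az":0,"hand":-1},{"dx":0,"dy":0,"dz":-1,"ax":0,"ay":0,"az":0,"hand":-1},{"dx":0,"dy":0,"dz":-1,"ax":0,"ay":0,"az":0,"hand":-1},{"dx":0,"dy":0,"dz":2,"ax":0,"ay":0,"az":0,"hand":-1},{"dx":0,"dy":0,"dz":4.5,"ax":0,"ay":0,"az":0,"hand":-1},{"dx":0,"dy":0,"dz":6.5,"ax":0,"ay":0,"az":0,"hand":-1},{"dx":0,"dy":0,"dz":6.5,"ax":0,"ay":0,"az":0,"hand":-1}]'
python3 - <<'E'
from h import *
im,d=snap('top','t8');W=world('top',d);H=W[...,2]
# scoop contents: points above floor inside pan
u=np.array([-.1857,.9826]);n=np.array([-.9826,-.1857]);o=np.array([488.2,22.8])
X=(W[...,:2]-o)@u;Y=(W[...,:2]-o)@n
m=(abs(X)<52)&(abs(Y)<27)
for b in blobs(m&(H>11)&(H<30),W,8):
    q=b[2][:2]-o;print(b[0],b[1],'scoop xy',(q@u).round(1),(q@n).round(1),'yaw',b[3],b[6],b[2][2])
cv2.imwrite('pics/cr8.png',cv2.resize(im[200:250,270:350,::-1],None,fx=5,fy=5,interpolation=3))
E
```

```text
time: 22.2
tool_pos: [465.5, -308.4, -17.5]
orientation: [-179.8, 0.2, 4.0]
force: [-0.8, 0.2, -0.2]
gripper_width: 39.5
grasp_force: 0.0
time: 23.4
tool_pos: [469.3, -311.6, 54.0]
orientation: [179.8, -0.3, 4.0]
force: [0.5, -0.0, -0.1]
gripper_width: 11.8
grasp_force: 30.0
26 [309.6 225.2] scoop xy -25.9 0.6 yaw 6.4 [34.7 12.3] 17.1
18 [299.2 225.6] scoop xy 8.5 -5.1 yaw 11.1 [21.1 12.5] 16.8
31 [289.6 228.3] scoop xy 42.0 -2.8 yaw 13.2 [16.9 31.8] 16.8
9 [299.4 230.4] scoop xy 11.0 10.9 yaw 58.1 [15.   6.7] 15.2
```

View pics/cr8.png

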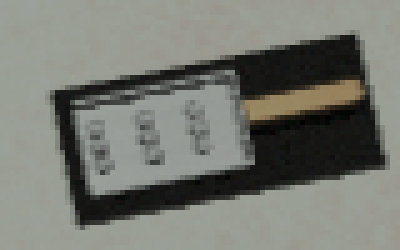

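Crop: three bridges in the pan, at (100,148), (147,138) and (197,127). I'm dropping the fourth into the gap between the last two.

```bash
python3 -m pendant '[{"dx":0.3,"dy":4.5,"dz":1,"ax":0,"ay":0,"az":0.117,"hand":-1},{"dx":0.6,"dy":9,"dz":1,"ax":0,"ay":0,"az":0.117,"hand":-1},{"dx":0.9,"dy":13.5,"dz":1,"ax":0,"ay":0,"az":0.117,"hand":-1},{"dx":1.2,"dy":18,"dz":1,"ax":0,"ay":0,"az":0.117,"hand":-1},{"dx":1.6,"dy":22.5,"dz":1,"ax":0,"ay":0,"az":0.117,"hand":-1},{"dx":1.9,"dy":27,"dz":1,"ax":0,"ay":0,"az":0.117,"hand":-1},{"dx":2.2,"dy":31,"dz":1,"ax":0,"ay":0,"az":0.117,"hand":-1},{"dx":2.25,"dy":32.55,"dz":-1,"ax":0,"ay":0,"az":0.117,"hand":-1},{"dx":2.25,"dy":32.55,"dz":-3,"ax":0,"ay":0,"az":0.117,"hand":-1},{"dx":2.25,"dy":32.55,"dz":-4.5,"ax":0,"ay":0,"az":0.117,"hand":-1},{"dx":2.25,"dy":32.55,"dz":-5,"ax":0,"ay":0,"az":0.117,"hand":-1},{"dx":2.25,"dy":32.55,"dz":-5,"ax":0,"ay":0,"az":0.117,"hand":-1}]'
python3 -m pendant '[{"dx":0,"dy":0,"dz":-0.5,"ax":0,"ay":0,"az":0,"hand":-1},{"dx":0,"dy":0,"dz":-1,"ax":0,"ay":0,"az":0,"hand":-1},{"dx":0,"dy":0,"dz":-1,"ax":0,"ay":0,"az":0,"hand":-1},{"dx":0,"dy":0,"dz":-1,"ax":0,"ay":0,"az":0,"hand":-1},{"dx":0,"dy":0,"dz":-1,"ax":0,"ay":0,"az":0,"hand":-0.6},{"dx":0,"dy":0,"dz":-1,"ax":0,"ay":0,"az":0,"hand":-0.6},{"dx":0,"dy":0,"dz":-1,"ax":0,"ay":0,"az":0,"hand":-0.6},{"dx":0,"dy":0,"dz":1,"ax":0,"ay":0,"az":0,"hand":-0.6},{"dx":0,"dy":0,"dz":4,"ax":0,"ay":0,"az":0,"hand":-0.6},{"dx":0,"dy":0,"dz":5,"ax":0,"ay":0,"az":0,"hand":-0.15},{"dx":0,"dy":0,"dz":5,"ax":0,"ay":0,"az":0,"hand":-0.15}]'
python3 - <<'E'
from h import *
im,d=snap('top','t9');W=world('top',d);I=im.astype(int)
q=(W[...,2]>4)&(W[...,2]<25)&(W[...,1]<-280)&(W[...,1]>-380)&(W[...,0]>400)&(W[...,0]<740)&~(I[...,2]>I[...,0]+25)
for b in blobs(q,W,8): print(b[0],b[1],ray('top',*b[1],8).round(1)[:2],'yaw',b[3],b[6],b[2][2])
cv2.imwrite('pics/cr9.png',cv2.resize(im[140:190,370:430,::-1],None,fx=6,fy=6,interpolation=3))
E
```

```text
time: 24.65
tool_pos: [487.9, 15.7, -1.5]
orientation: [-179.9, 0.2, 10.7]
force: [0.2, 0.6, 0.3]
gripper_width: 11.5
grasp_force: 30.0
time: 25.75
tool_pos: [491.6, 15.5, 52.3]
orientation: [179.9, -0.2, 10.7]
force: [0.5, 0.5, 0.2]
gripper_width: 30.2
grasp_force: 0.0
30 [400.4 162.8] [ 709.2 -324.1] yaw 21.5 [41.8 10.4] 10.2
```

View pics/cr9.png

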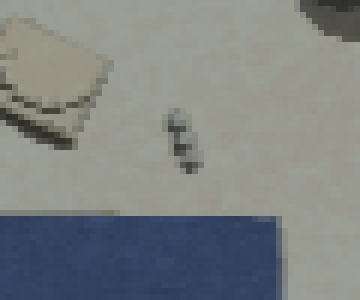

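Crop: the knocked bridge stands free at (183,140). The cup is nearby at the upper right, so I'll check the gripper body's clearance before picking.

```bash
python3 - <<'E'
from h import *
d=np.load('pics/top0.npy');W=world('top',d)
q=W[105:150,410:455].reshape(-1,3);q=q[(q[:,2]>25)&(q[:,2]<250)];print('cup',q.min(0),q.max(0),q.mean(0))
q=W[140:170,362:392].reshape(-1,3);q=q[(q[:,2]>15)&(q[:,2]<60)];print('stone',q.min(0),q.max(0))
E
```

```text
cup [ 778.82923649 -463.29893765   25.08632734] [ 858.03130111 -384.85569811  106.49921392] [ 822.19181235 -426.69464144   69.49968924]
stone [ 709.09333045 -277.50299706   15.17934386] [ 779.15895616 -203.52684721   37.09377192]
```

```bash
python3 -m pendant '[{"dx":2.8,"dy":-4,"dz":0,"ax":0,"ay":0,"az":0.1,"hand":-0.15},{"dx":5.5,"dy":-8,"dz":0,"ax":0,"ay":0,"az":0.188,"hand":-0.15},{"dx":8,"dy":-12,"dz":0,"ax":0,"ay":0,"az":0.188,"hand":-0.15},{"dx":10.5,"dy":-16,"dz":0,"ax":0,"ay":0,"az":0.188,"hand":-0.15},{"dx":13,"dy":-20,"dz":0,"ax":0,"ay":0,"az":0.188,"hand":-0.15},{"dx":15.5,"dy":-24,"dz":0,"ax":0,"ay":0,"az":0.188,"hand":-0.15},{"dx":18,"dy":-28,"dz":0,"ax":0,"ay":0,"az":0.188,"hand":-0.15},{"dx":20.5,"dy":-32,"dz":0,"ax":0,"ay":0,"az":0.188,"hand":-0.15},{"dx":21.5,"dy":-34.1,"dz":-1,"ax":0,"ay":0,"az":0.188,"hand":-0.15},{"dx":21.5,"dy":-34.1,"dz":-3,"ax":0,"ay":0,"az":0.188,"hand":-0.15},{"dx":21.5,"dy":-34.1,"dz":-5,"ax":0,"ay":0,"az":0.188,"hand":-0.15},{"dx":21.5,"dy":-34.1,"dz":-6.5,"ax":0,"ay":0,"az":0.188,"hand":-0.15}]'
python3 -m pendant '[{"dx":0,"dy":0,"dz":-0.7,"ax":0,"ay":0,"az":0,"hand":-0.15},{"dx":0,"dy":0,"dz":-1.3,"ax":0,"ay":0,"az":0,"hand":-0.15},{"dx":0,"dy":0,"dz":-1.3,"ax":0,"ay":0,"az":0,"hand":-0.15},{"dx":0,"dy":0,"dz":-1.3,"ax":0,"ay":0,"az":0,"hand":-1},{"dx":0,"dy":0,"dz":-1.3,"ax":0,"ay":0,"az":0,"hand":-1},{"dx":0,"dy":0,"dz":-1.3,"ax":0,"ay":0,"az":0,"hand":-1},{"dx":0,"dy":0,"dz":-1.3,"ax":0,"ay":0,"az":0,"hand":-1},{"dx":0,"dy":0,"dz":-1.3,"ax":0,"ay":0,"az":0,"hand":-1},{"dx":0,"dy":0,"dz":1,"ax":0,"ay":0,"az":0,"hand":-1},{"dx":0,"dy":0,"dz":4,"ax":0,"ay":0,"az":0,"hand":-1},{"dx":0,"dy":0,"dz":6.5,"ax":0,"ay":0,"az":0,"hand":-1},{"dx":0,"dy":0,"dz":6.5,"ax":0,"ay":0,"az":0,"hand":-1}]'
python3 - <<'E'
from h import *
im,d=snap('top','t10');W=world('top',d);H=W[...,2]
u=np.array([-.1857,.9826]);n=np.array([-.9826,-.1857]);o=np.array([488.2,22.8])
X=(W[...,:2]-o)@u;Y=(W[...,:2]-o)@n
m=(abs(X)<54)&(abs(Y)<27)
for b in blobs(m&(H>11)&(H<40),W,8):
    q=b[2][:2]-o;print(b[0],b[1],'scoop xy',(q@u).round(1),(q@n).round(1),'yaw',b[3],b[6],b[2][2])
E
```

```text
time: 27.0
tool_pos: [702.3, -323.1, -19.5]
orientation: [-179.7, 0.2, 21.5]
force: [-1.3, 0.1, -0.9]
gripper_width: 39.4
grasp_force: 0.0
time: 28.2
tool_pos: [707.8, -327.1, 56.6]
orientation: [179.6, -0.3, 21.5]
force: [1.3, -1.2, 0.1]
gripper_width: 11.8
grasp_force: 30.0
27 [309.6 225.2] scoop xy -26.1 0.4 yaw 4.2 [10.5 34.3] 16.0
24 [299.5 227.1] scoop xy 8.6 0.2 yaw 7.4 [34.9  9.3] 17.2
29 [304.9 226.6] scoop xy -9.5 2.3 yaw 9.5 [13.3 31.1] 18.2
26 [289.7 228.5] scoop xy 41.9 -1.8 yaw 12.6 [32.5 10.6] 17.4
```

```bash
python3 -m pendant '[{"dx":-2.4,"dy":4,"dz":1,"ax":0,"ay":0,"az":-0.1,"hand":-1},{"dx":-5,"dy":8.2,"dz":1,"ax":0,"ay":0,"az":-0.188,"hand":-1},{"dx":-7.5,"dy":12.4,"dz":1,"ax":0,"ay":0,"az":-0.188,"hand":-1},{"dx":-10,"dy":16.6,"dz":1,"ax":0,"ay":0,"az":-0.188,"hand":-1},{"dx":-12.5,"dy":20.8,"dz":1,"ax":0,"ay":0,"az":-0.188,"hand":-1},{"dx":-15,"dy":25,"dz":1,"ax":0,"ay":0,"az":-0.188,"hand":-1},{"dx":-17.5,"dy":29.2,"dz":1,"ax":0,"ay":0,"az":-0.188,"hand":-1},{"dx":-20,"dy":33.4,"dz":1,"ax":0,"ay":0,"az":-0.188,"hand":-1},{"dx":-22.2,"dy":36.8,"dz":1,"ax":0,"ay":0,"az":-0.188,"hand":-1},{"dx":-22.5,"dy":37.4,"dz":-1,"ax":0,"ay":0,"az":-0.188,"hand":-1},{"dx":-22.5,"dy":37.4,"dz":-3,"ax":0,"ay":0,"az":-0.188,"hand":-1},{"dx":-22.5,"dy":37.4,"dz":-4.5,"ax":0,"ay":0,"az":-0.188,"hand":-1}]'
python3 -m pendant '[{"dx":0,"dy":0,"dz":-1,"ax":0,"ay":0,"az":0,"hand":-1},{"dx":0,"dy":0,"dz":-1.5,"ax":0,"ay":0,"az":0,"hand":-1},{"dx":0,"dy":0,"dz":-1.5,"ax":0,"ay":0,"az":0,"hand":-1},{"dx":0,"dy":0,"dz":-1.5,"ax":0,"ay":0,"az":0,"hand":-1},{"dx":0,"dy":0,"dz":-1.5,"ax":0,"ay":0,"az":0,"hand":-0.6},{"dx":0,"dy":0,"dz":-1.5,"ax":0,"ay":0,"az":0,"hand":-0.6},{"dx":0,"dy":0,"dz":-1.5,"ax":0,"ay":0,"az":0,"hand":-0.6},{"dx":0,"dy":0,"dz":1,"ax":0,"ay":0,"az":0,"hand":-0.6},{"dx":0,"dy":0,"dz":4,"ax":0,"ay":0,"az":0,"hand":-0.6},{"dx":0,"dy":0,"dz":7,"ax":0,"ay":0,"az":0,"hand":-0.3},{"dx":0,"dy":0,"dz":7,"ax":0,"ay":0,"az":0,"hand":-0.15}]'
```

```text
time: 29.45
tool_pos: [477.6, 49.2, 2.9]
orientation: [-180.0, 0.2, 10.8]
force: [-0.4, -0.6, -0.1]
gripper_width: 11.3
grasp_force: 30.0
time: 30.55
tool_pos: [483.4, 48.6, 80.5]
orientation: [179.9, -0.5, 10.7]
force: [0.9, 0.3, 0.5]
gripper_width: 30.2
grasp_force: 0.0
```

```bash
python3 -m pendant '[{"dx":0.5,"dy":-2,"dz":0,"ax":0,"ay":0,"az":0.145,"hand":-0.1},{"dx":1,"dy":-5,"dz":0,"ax":0,"ay":0,"az":0.29,"hand":-0.1},{"dx":2.27,"dy":-10.05,"dz":0,"ax":0,"ay":0,"az":0.435,"hand":-0.1},{"dx":2.27,"dy":-10.05,"dz":0,"ax":0,"ay":0,"az":0.58,"hand":-0.1},{"dx":2.27,"dy":-10.05,"dz":0,"ax":0,"ay":0,"az":0.725,"hand":-0.1},{"dx":2.27,"dy":-10.05,"dz":0,"ax":0,"ay":0,"az":0.87,"hand":-0.1},{"dx":2.27,"dy":-10.05,"dz":0,"ax":0,"ay":0,"az":1.015,"hand":-0.1},{"dx":2.27,"dy":-10.05,"dz":0,"ax":0,"ay":0,"az":1.16,"hand":-0.1},{"dx":2.27,"dy":-10.05,"dz":0,"ax":0,"ay":0,"az":1.305,"hand":-0.1},{"dx":2.27,"dy":-10.05,"dz":0,"ax":0,"ay":0,"az":1.45,"hand":-0.1},{"dx":2.27,"dy":-10.05,"dz":-1,"ax":0,"ay":0,"az":1.571,"hand":-0.1},{"dx":2.27,"dy":-10.05,"dz":-2.5,"ax":0,"ay":0,"az":1.571,"hand":-0.1}]'
python3 -m pendant '[{"dx":0,"dy":0,"dz":-1.5,"ax":0,"ay":0,"az":0,"hand":-0.1},{"dx":0,"dy":0,"dz":-3,"ax":0,"ay":0,"az":0,"hand":-0.1},{"dx":0,"dy":0,"dz":-4.5,"ax":0,"ay":0,"az":0,"hand":-0.1},{"dx":0,"dy":0,"dz":-5.5,"ax":0,"ay":0,"az":0,"hand":-0.1},{"dx":0,"dy":0,"dz":-6.2,"ax":0,"ay":0,"az":0,"hand":-0.1},{"dx":0,"dy":0,"dz":-6.4,"ax":0,"ay":0,"az":0,"hand":-0.1},{"dx":0,"dy":0,"dz":-6.4,"ax":0,"ay":0,"az":0,"hand":-0.1}]'
python3 - <<'E'
from h import *
im,d=snap('side','s11')
im2,d2=snap('top','t11');W=world('top',d2);H=W[...,2]
u=np.array([-.1857,.9826]);n=np.array([-.9826,-.1857]);o=np.array([488.2,22.8])
X=(W[...,:2]-o)@u;Y=(W[...,:2]-o)@n
m=(abs(X)<58)&(abs(Y)<27)
for b in blobs(m&(H>11)&(H<40),W,8):
    q=b[2][:2]-o;print(b[0],b[1],'scoop xy',(q@u).round(1),(q@n).round(1),'yaw',b[3],b[6],b[2][2])
a=cv2.resize(im[185:285,235:335,::-1],None,fx=4,fy=4,interpolation=3);b=cv2.resize(im2[180:260,270:350,::-1],None,fx=5,fy=5,interpolation=3)
cv2.imwrite('pics/cr11.png',np.hstack([a,b]))
E
```

```text
time: 31.75
tool_pos: [503.0, -52.1, 50.3]
orientation: [179.9, 0.0, 100.8]
force: [0.6, 0.3, -0.8]
gripper_width: 41.8
grasp_force: 0.0
time: 32.45
tool_pos: [502.4, -51.9, -13.7]
orientation: [-180.0, -0.0, 100.7]
force: [1.3, 0.1, 0.7]
gripper_width: 41.8
grasp_force: 0.0
12 [317.1 220.1] scoop xy -53.8 -10.4 yaw 11.4 [31.   2.9] 23.9
25 [294.6 227.8] scoop xy 25.4 -0.9 yaw 7.3 [34.1  9.5] 16.0
25 [299.5 226.9] scoop xy 8.5 -0.5 yaw 6.8 [32.8  9.9] 16.9
15 [304.3 224.5] scoop xy -9.2 -5.4 yaw 7.9 [20.   6.7] 17.4
27 [289.6 228.3] scoop xy 42.2 -2.5 yaw 7.0 [10.2 31.6] 16.8
```

View pics/cr11.png

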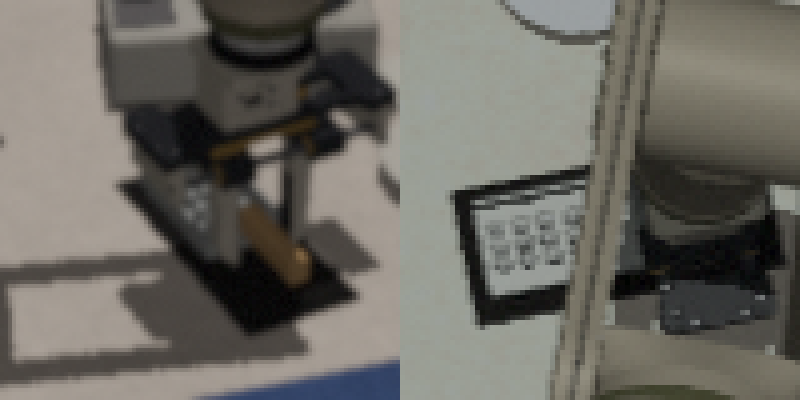

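Crop: the fingers straddle the handle (side crop 225–300, 230), and four bridges show in the pan, the fifth hidden under the arm. Closing, then a gentle lift and a level check.

```bash
python3 -m pendant '[{"dx":0,"dy":0,"dz":0,"ax":0,"ay":0,"az":0,"hand":-1},{"dx":0,"dy":0,"dz":0,"ax":0,"ay":0,"az":0,"hand":-1},{"dx":0,"dy":0,"dz":0,"ax":0,"ay":0,"az":0,"hand":-1},{"dx":0,"dy":0,"dz":0,"ax":0,"ay":0,"az":0,"hand":-1},{"dx":0,"dy":0,"dz":0,"ax":0,"ay":0,"az":0,"hand":-1},{"dx":0,"dy":0,"dz":0.3,"ax":0,"ay":0,"az":0,"hand":-1},{"dx":0,"dy":0,"dz":0.8,"ax":0,"ay":0,"az":0,"hand":-1},{"dx":0,"dy":0,"dz":1.4,"ax":0,"ay":0,"az":0,"hand":-1},{"dx":0,"dy":0,"dz":2,"ax":0,"ay":0,"az":0,"hand":-1},{"dx":0,"dy":0,"dz":2.6,"ax":0,"ay":0,"az":0,"hand":-1},{"dx":0,"dy":0,"dz":3,"ax":0,"ay":0,"az":0,"hand":-1},{"dx":0,"dy":0,"dz":3,"ax":0,"ay":0,"az":0,"hand":-1}]'
python3 -m pendant '[{"dx":0,"dy":0,"dz":0,"ax":0,"ay":0,"az":0,"hand":-1},{"dx":0,"dy":0,"dz":0,"ax":0,"ay":0,"az":0,"hand":-1}]'
cat >> h.py <<'E'
def pan(im,d,o,yaw,zf):
    """plane fit of the pan floor and bridges in it; o=pan xy, zf expected floor z"""
    W=world('top',d);H=W[...,2];a=np.radians(yaw)
    u=np.array([np.cos(a),np.sin(a)]);n=np.array([-u[1],u[0]])
    X=(W[...,:2]-o)@u;Y=(W[...,:2]-o)@n
    m=(X>-45)&(X<52)&(abs(Y)<24)&(abs(H-zf)<25)
    A=np.c_[X[m],Y[m],np.ones(m.sum())];z=H[m];k=np.ones(len(z),bool)
    for _ in range(6):
        c=np.linalg.lstsq(A[k],z[k],rcond=None)[0];r=z-A@c;k=(r<3.5)&(r>-6)
    print('pan n',m.sum(),'slope x,y deg',np.degrees(np.arctan(c[:2])).round(1),'z0',c[2].round(1))
    h=np.zeros(H.shape);h=H-(c[0]*X+c[1]*Y+c[2])
    for b in blobs((X>-50)&(X<60)&(abs(Y)<27)&(h>5)&(h<22),W,6):
        q=b[2][:2]-o;print(' ',b[0],'scoop xy',(q@u).round(1),(q@n).round(1),b[6])
E
python3 - <<'E'
from h import *
im,d=snap('top','t12');pan(im,d,np.array([488.2,22.8]),100.7,36)
print(manip.observe()['force'],manip.observe()['moment'])
E
```

```text
time: 33.75
tool_pos: [503.1, -52.1, 17.4]
orientation: [179.9, 0.0, 100.7]
force: [0.3, 1.1, -2.3]
gripper_width: 16.0
grasp_force: 30.0
time: 33.95
tool_pos: [502.1, -51.9, 16.1]
orientation: [-180.0, -0.0, 100.7]
force: [-0.1, 0.4, -2.6]
gripper_width: 16.1
grasp_force: 30.0
pan n 287 slope x,y deg [-1.3  1.2] z0 34.7
  58 scoop xy 2.3 -1.7 [26.7 43.3]
  32 scoop xy 25.9 -1.3 [34.8 12.1]
  30 scoop xy 42.8 -1.5 [31.  10.9]
[-0.01690748 -0.04354909 -2.71888724] [-0.27762099 -0.0169579  -0.03266999]
```

Force -2.7 N: the scoop is held and loaded. The pan floor is level within about 1.3° and its height matches. Now a gentle carry: lift with a turn, then traverse.

```bash
python3 -m pendant '[{"dx":0,"dy":0,"dz":0.4,"ax":0,"ay":0,"az":-0.01,"hand":-1},{"dx":0,"dy":0,"dz":1.2,"ax":0,"ay":0,"az":-0.04,"hand":-1},{"dx":0,"dy":0,"dz":2.4,"ax":0,"ay":0,"az":-0.09,"hand":-1},{"dx":0,"dy":0,"dz":3.8,"ax":0,"ay":0,"az":-0.15,"hand":-1},{"dx":0,"dy":0,"dz":5.3,"ax":0,"ay":0,"az":-0.22,"hand":-1},{"dx":0,"dy":0,"dz":6.8,"ax":0,"ay":0,"az":-0.3,"hand":-1},{"dx":0,"dy":0,"dz":8.3,"ax":0,"ay":0,"az":-0.38,"hand":-1},{"dx":0,"dy":0,"dz":9.8,"ax":0,"ay":0,"az":-0.46,"hand":-1},{"dx":0,"dy":0,"dz":11.2,"ax":0,"ay":0,"az":-0.54,"hand":-1},{"dx":0,"dy":0,"dz":12.5,"ax":0,"ay":0,"az":-0.62,"hand":-1},{"dx":0,"dy":0,"dz":13.5,"ax":0,"ay":0,"az":-0.69,"hand":-1},{"dx":0,"dy":0,"dz":14,"ax":0,"ay":0,"az":-0.74,"hand":-1}]'
python3 -m pendant '[{"dx":0,"dy":0,"dz":0,"ax":0,"ay":0,"az":-0.03,"hand":-1},{"dx":0,"dy":0,"dz":0,"ax":0,"ay":0,"az":-0.04,"hand":-1},{"dx":0,"dy":0,"dz":0,"ax":0,"ay":0,"az":-0.04,"hand":-1}]'
python3 - <<'E'
from h import *
im,d=snap('top','t13');s=manip.observe();p=s['tool_pos'];y=s['orientation'][2];a=np.radians(y)
o=p[:2]+76*np.array([np.cos(a),np.sin(a)]);print(p,s['orientation'],o);pan(im,d,o,y,p[2]+19.6)
E
```

```text
time: 35.2
tool_pos: [503.1, -52.1, 158.5]
orientation: [179.9, -0.0, 58.1]
force: [-0.1, 0.4, -1.9]
gripper_width: 15.6
grasp_force: 30.0
time: 35.5
tool_pos: [502.0, -51.8, 156.0]
orientation: [-180.0, 0.0, 56.0]
force: [-0.4, -0.1, -3.4]
gripper_width: 16.0
grasp_force: 30.0
[502.0249645  -51.84077566 155.96689154] [-1.79953890e+02  2.05996159e-02  5.60551985e+01] [544.46290491  11.20699364]
pan n 320 slope x,y deg [-0.6 -2.7] z0 174.3
  70 scoop xy 32.5 -1.3 [26.6 34.6]
  38 scoop xy 7.9 -0.1 [13.6 42.6]
  20 scoop xy -9.3 4.8 [ 7.6 28.3]
```

```bash
python3 -m pendant '[{"dx":-0.1,"dy":0.6,"dz":0,"ax":0,"ay":0,"az":-0.02,"hand":-1},{"dx":-0.3,"dy":1.6,"dz":0,"ax":0,"ay":0,"az":-0.06,"hand":-1},{"dx":-0.6,"dy":3.3,"dz":0,"ax":0,"ay":0,"az":-0.12,"hand":-1},{"dx":-1,"dy":5.7,"dz":0,"ax":0,"ay":0,"az":-0.19,"hand":-1},{"dx":-1.5,"dy":8.5,"dz":0,"ax":0,"ay":0,"az":-0.26,"hand":-1},{"dx":-2,"dy":11.4,"dz":0,"ax":0,"ay":0,"az":-0.33,"hand":-1},{"dx":-2.5,"dy":14.4,"dz":0,"ax":0,"ay":0,"az":-0.4,"hand":-1},{"dx":-3,"dy":17.2,"dz":0,"ax":0,"ay":0,"az":-0.47,"hand":-1},{"dx":-3.4,"dy":19.5,"dz":0,"ax":0,"ay":0,"az":-0.53,"hand":-1},{"dx":-3.7,"dy":21.2,"dz":0,"ax":0,"ay":0,"az":-0.58,"hand":-1},{"dx":-3.9,"dy":22.3,"dz":0,"ax":0,"ay":0,"az":-0.61,"hand":-1},{"dx":-4,"dy":22.7,"dz":0,"ax":0,"ay":0,"az":-0.618,"hand":-1}]'
python3 -m pendant '[{"dx":0,"dy":0,"dz":0,"ax":0,"ay":0,"az":0,"hand":-1},{"dx":0,"dy":0,"dz":0,"ax":0,"ay":0,"az":0,"hand":-1},{"dx":0,"dy":0,"dz":0,"ax":0,"ay":0,"az":0,"hand":-1}]'
python3 - <<'E'
from h import *
im,d=snap('top','t14');s=manip.observe();p=s['tool_pos'];y=s['orientation'][2];a=np.radians(y)
o=p[:2]+76*np.array([np.cos(a),np.sin(a)]);print(p,s['orientation'],o,s['joint_positions'].round(0));pan(im,d,o,y,p[2]+19.6)
cv2.imwrite('pics/cr14.png',cv2.resize(im[140:250,190:310,::-1],None,fx=4,fy=4,interpolation=3))
# circle fit of rim from the first depth picture
d0=np.load('pics/top0.npy');W=world('top',d0)
m=(W[...,2]>136)&(W[...,2]<144);m[:155]=0;m[235:]=0;m[:,:205]=0;m[:,270:]=0
q=W[m][:,:2];A=np.c_[2*q,np.ones(len(q))];c=np.linalg.lstsq(A,(q**2).sum(1),rcond=None)[0];print('bowl',c[:2],np.sqrt(c[2]+c[0]**2+c[1]**2),len(q))
E
```

```text
time: 36.75
tool_pos: [461.7, 176.1, 155.9]
orientation: [-180.0, 0.1, 20.7]
force: [-0.0, -0.2, -2.9]
gripper_width: 15.6
grasp_force: 30.0
time: 37.05
tool_pos: [462.5, 174.4, 156.4]
orientation: [180.0, 0.0, 20.6]
force: [-0.5, -0.1, -3.1]
gripper_width: 15.9
grasp_force: 30.0
[462.56578456 174.48677722 156.41435007] [1.79994219e+02 3.40396581e-03 2.05915773e+01] [533.71023939 201.21628428] [ 15.  -8. 104.  -0.  84.  84.]
pan n 0 slope x,y deg [0. 0.] z0 0.0
bowl [613.33744022 232.1911102 ] 65.18250513232343 180
```

View pics/cr14.png

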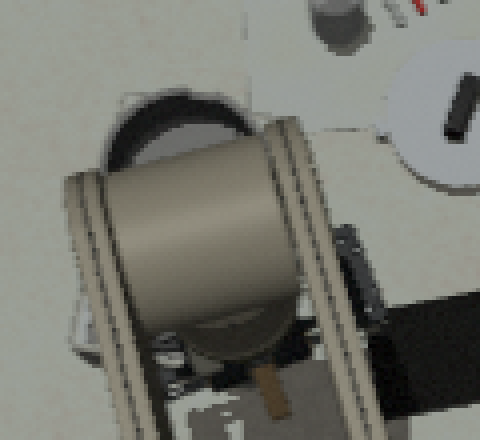

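The scoop is over the polisher, with the handle at crop (270,390) and the bowl ahead of it. It is level and still carries its load (-3 N). The bowl centre fits at (613.3, 232.2). Now tipping about the mouth edge.

```bash
python3 -m pendant '[{"dx":-0.09,"dy":-0.04,"dz":0.32,"ax":-0.025,"ay":0.065,"az":0,"hand":-1},{"dx":-0.14,"dy":-0.05,"dz":0.64,"ax":-0.049,"ay":0.131,"az":0,"hand":-1},{"dx":-0.11,"dy":-0.04,"dz":0.97,"ax":-0.074,"ay":0.196,"az":0,"hand":-1},{"dx":-0.03,"dy":-0.01,"dz":1.54,"ax":-0.098,"ay":0.261,"az":0,"hand":-1},{"dx":0.11,"dy":0.04,"dz":2.2,"ax":-0.123,"ay":0.327,"az":0,"hand":-1},{"dx":0.32,"dy":0.12,"dz":3,"ax":-0.147,"ay":0.392,"az":0,"hand":-1},{"dx":0.57,"dy":0.21,"dz":3.77,"ax":-0.172,"ay":0.457,"az":0,"hand":-1},{"dx":0.89,"dy":0.33,"dz":4.64,"ax":-0.197,"ay":0.523,"az":0,"hand":-1},{"dx":1.26,"dy":0.48,"dz":5.48,"ax":-0.221,"ay":0.588,"az":0,"hand":-1},{"dx":1.68,"dy":0.63,"dz":6.28,"ax":-0.246,"ay":0.654,"az":0,"hand":-1},{"dx":2.17,"dy":0.82,"dz":7.05,"ax":-0.27,"ay":0.719,"az":0,"hand":-1},{"dx":2.7,"dy":1.01,"dz":7.78,"ax":-0.295,"ay":0.784,"az":0,"hand":-1}]'
python3 -m pendant '[{"dx":0,"dy":0,"dz":0,"ax":0,"ay":0,"az":0,"hand":-1},{"dx":0,"dy":0,"dz":0,"ax":0,"ay":0,"az":0,"hand":-1},{"dx":0,"dy":0,"dz":0,"ax":0,"ay":0,"az":0,"hand":-1},{"dx":0,"dy":0,"dz":0,"ax":0,"ay":0,"az":0,"hand":-1}]'
python3 - <<'E'
from h import *
s=manip.observe();print(s['joint_positions'].round(0),s['force'].round(1))
im,d=snap('side','s15');cv2.imwrite('pics/cr15.png',cv2.resize(im[110:220,230:350,::-1],None,fx=4,fy=4,interpolation=3))
E
```

```text
time: 38.3
tool_pos: [490.3, 184.9, 234.7]
orientation: [-180.0, 48.0, 20.6]
force: [0.0, 0.3, -0.3]
gripper_width: 15.8
grasp_force: 30.0
time: 38.7
tool_pos: [489.5, 185.1, 235.9]
orientation: [180.0, 47.8, 20.6]
force: [-0.1, -0.0, -1.3]
gripper_width: 15.8
grasp_force: 30.0
[ 17.  47.  43.  -4. 138.  85.] [-0.1 -0.  -1.3]
```

View pics/cr15.png

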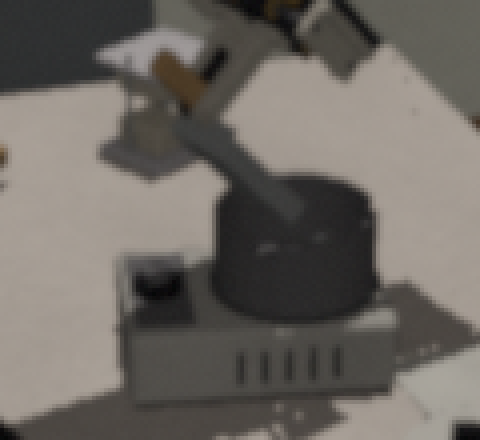

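The force is now -1.3 N, the weight of the empty scoop alone, so all the bridges slid out. The crop shows the mouth at (290,205), inside the bowl. I'll level the scoop and take it back to its mat.

```bash
python3 -m pendant '[{"dx":-0.3,"dy":-0.1,"dz":0.5,"ax":0.035,"ay":-0.093,"az":0,"hand":-1},{"dx":-0.8,"dy":-0.3,"dz":0,"ax":0.08,"ay":-0.213,"az":0,"hand":-1},{"dx":-1.3,"dy":-0.5,"dz":-0.8,"ax":0.125,"ay":-0.332,"az":0,"hand":-1},{"dx":-1.8,"dy":-0.7,"dz":-1.6,"ax":0.17,"ay":-0.452,"az":0,"hand":-1},{"dx":-2.2,"dy":-0.85,"dz":-2.4,"ax":0.215,"ay":-0.571,"az":0,"hand":-1},{"dx":-2.5,"dy":-0.95,"dz":-3.2,"ax":0.26,"ay":-0.691,"az":0,"hand":-1},{"dx":-2.7,"dy":-1.01,"dz":-3.78,"ax":0.295,"ay":-0.784,"az":0,"hand":-1},{"dx":-2.7,"dy":-1.01,"dz":-3.78,"ax":0.295,"ay":-0.784,"az":0,"hand":-1}]'
python3 -m pendant '[{"dx":0.3,"dy":-2,"dz":0,"ax":0,"ay":0,"az":0.12,"hand":-1},{"dx":0.8,"dy":-4.5,"dz":0,"ax":0,"ay":0,"az":0.25,"hand":-1},{"dx":1.2,"dy":-7,"dz":0,"ax":0,"ay":0,"az":0.38,"hand":-1},{"dx":1.7,"dy":-9.5,"dz":0,"ax":0,"ay":0,"az":0.51,"hand":-1},{"dx":2.1,"dy":-12,"dz":0,"ax":0,"ay":0,"az":0.64,"hand":-1},{"dx":2.5,"dy":-14.5,"dz":0,"ax":0,"ay":0,"az":0.77,"hand":-1},{"dx":3,"dy":-17,"dz":0,"ax":0,"ay":0,"az":0.9,"hand":-1},{"dx":3.4,"dy":-19.5,"dz":0,"ax":0,"ay":0,"az":1.03,"hand":-1},{"dx":3.8,"dy":-21.5,"dz":0,"ax":0,"ay":0,"az":1.16,"hand":-1},{"dx":4,"dy":-22.7,"dz":-2,"ax":0,"ay":0,"az":1.29,"hand":-1},{"dx":4,"dy":-22.7,"dz":-5,"ax":0,"ay":0,"az":1.398,"hand":-1},{"dx":4,"dy":-22.7,"dz":-8,"ax":0,"ay":0,"az":1.398,"hand":-1}]'
python3 -m pendant '[{"dx":0,"dy":0,"dz":-3,"ax":0,"ay":0,"az":0,"hand":-1},{"dx":0,"dy":0,"dz":-6,"ax":0,"ay":0,"az":0,"hand":-1},{"dx":0,"dy":0,"dz":-9,"ax":0,"ay":0,"az":0,"hand":-1},{"dx":0,"dy":0,"dz":-10.5,"ax":0,"ay":0,"az":0,"hand":-1},{"dx":0,"dy":0,"dz":-11.3,"ax":0,"ay":0,"az":0,"hand":-1},{"dx":0,"dy":0,"dz":-11.8,"ax":0,"ay":0,"az":0,"hand":-1},{"dx":0,"dy":0,"dz":-12.2,"ax":0,"ay":0,"az":0,"hand":-1},{"dx":0,"dy":0,"dz":-12.5,"ax":0,"ay":0,"az":0,"hand":-1},{"dx":0,"dy":0,"dz":-12.5,"ax":0,"ay":0,"az":0,"hand":-1},{"dx":0,"dy":0,"dz":-12.5,"ax":0,"ay":0,"az":0,"hand":-1}]'
python3 - <<'E'
from h import *
im,d=snap('top','t16');pan(im,d,np.array([488.2,22.8]),100.7,11)
E
```

```text
time: 39.55
tool_pos: [458.5, 174.1, 195.7]
orientation: [-180.0, -0.1, 20.6]
force: [-0.8, -0.3, -1.5]
gripper_width: 15.7
grasp_force: 30.0
time: 40.75
tool_pos: [503.9, -52.9, 117.2]
orientation: [179.9, 0.0, 100.9]
force: [-0.1, 0.1, -2.3]
gripper_width: 15.6
grasp_force: 30.0
time: 41.75
tool_pos: [502.9, -52.0, -8.0]
orientation: [180.0, 0.0, 100.7]
force: [-0.8, 0.6, -0.9]
gripper_width: 15.9
grasp_force: 30.0
pan n 276 slope x,y deg [-0.3  0.3] z0 9.7
```

```bash
python3 -m pendant '[{"dx":0,"dy":0,"dz":-0.2,"ax":0,"ay":0,"az":0,"hand":-1},{"dx":0,"dy":0,"dz":-0.4,"ax":0,"ay":0,"az":0,"hand":-1},{"dx":0,"dy":0,"dz":-0.45,"ax":0,"ay":0,"az":0,"hand":-1},{"dx":0,"dy":0,"dz":-0.45,"ax":0,"ay":0,"az":0,"hand":-1},{"dx":0,"dy":0,"dz":-0.45,"ax":0,"ay":0,"az":0,"hand":-0.3},{"dx":0,"dy":0,"dz":-0.45,"ax":0,"ay":0,"az":0,"hand":-0.3},{"dx":0,"dy":0,"dz":-0.45,"ax":0,"ay":0,"az":0,"hand":-0.3},{"dx":0,"dy":0,"dz":2,"ax":0,"ay":0,"az":0,"hand":-0.1},{"dx":0,"dy":0,"dz":5,"ax":0,"ay":0,"az":0,"hand":-0.1},{"dx":0,"dy":0,"dz":9,"ax":0,"ay":0,"az":0,"hand":-0.1},{"dx":0,"dy":-4,"dz":12,"ax":0,"ay":0,"az":0,"hand":-0.1},{"dx":0,"dy":-8,"dz":12,"ax":0,"ay":0,"az":0,"hand":-0.1}]'
python3 - <<'E'
from h import *
im,d=snap('top','t17');W=world('top',d)
pan(im,d,np.array([488.2,22.8]),100.7,6)
V,U=np.indices(d.shape);H=W[...,2];I=im.astype(int)
r=(U>275)&(U<340)&(V>140)&(V<200)
for b in blobs(r&(H>36)&(H<75)&(I.sum(2)<200),W,8): print('bar',b)
m=r&(H>17)&(H<32); q=W[m][:,:2]
(cx,cy),rad=cv2.minEnclosingCircle(q.astype(np.float32));print('lid circ',cx,cy,rad)
med=np.median(q,0);rr=np.hypot(*(q-[cx,cy]).T)
far=q[rr>69.5];print('lugs',[(round(np.degrees(np.arctan2(y-cy,x-cx))),) for x,y in far])
print('bowl contents'); b=(U>205)&(U<270)&(V>155)&(V<215)&(H>78)&(H<110)
for x in blobs(b,W,6): print(x[0],x[2],np.hypot(*(x[2][:2]-[613.3,232.2])).round(0))
a=cv2.resize(im[150:220,205:345,::-1],None,fx=5.5,fy=5.5,interpolation=3);cv2.imwrite('pics/cr17.png',a)
E
```

```text
time: 43.0
tool_pos: [506.2, -133.3, 117.5]
orientation: [179.5, 0.3, 100.9]
force: [1.0, -1.0, -0.5]
gripper_width: 41.4
grasp_force: 0.0
pan n 397 slope x,y deg [-0.7 -1.4] z0 4.2
  6 scoop xy -0.7 -18.7 [8.7 5.2]
  6 scoop xy 34.8 8.0 [ 5.5 13.1]
bar (np.int32(17), array([277.7, 144.8]), array([764.7, 100.9,  54.8]), np.float64(127.9), array([1. , 5.4]), array([765.5,  99. ]), array([ 3.5, 17.6]))
bar (np.int32(80), array([305.4, 166.1]), array([690.6,   8.1,  46.2]), np.float64(159.5), array([ 5.2, 14.9]), array([691.9,   7.6]), array([17.9, 51.2]))
lid circ 708.416015625 25.868268966674805 98.24116516113281
lugs [(41,), (42,), (48,), (57,), (55,), (54,), (-40,), (57,), (56,), (-45,), (-63,), (-69,), (-70,), (-72,), (-73,), (-73,), (-75,), (-75,), (-79,), (-79,), (-79,), (-80,), (-82,), (-82,), (-83,), (-84,), (-85,), (-84,), (-87,), (-88,), (-88,), (-90,), (-90,), (-90,), (-90,), (-93,), (-92,), (-92,), (-96,), (-96,), (-95,), (-95,), (-94,), (-98,), (-98,), (-98,), (-97,), (-101,), (-101,), (-99,), (-104,), (-105,), (-103,), (-103,), (-106,), (-106,), (-106,), (-104,), (-110,),
[... 946 characters left out ...]
,), (-149,), (-144,), (-142,), (-139,), (-137,), (169,), (171,), (174,), (177,), (179,), (-178,), (-175,), (-173,), (-170,), (-167,), (-165,), (-163,), (-160,), (-158,), (-156,), (-154,), (-151,), (-149,), (-148,), (-142,), (-141,), (-139,), (179,), (-178,), (-176,), (-173,), (-170,), (-168,), (-166,), (-163,), (-161,), (-160,), (-157,), (-155,), (-153,), (-151,), (-176,), (-174,), (-171,), (-169,), (-167,), (-164,), (-162,), (-160,)]
bowl contents
251 [653.8 242.3  90.8] 42.0
48 [629.2 236.4  84.2] 16.0
50 [606.7 222.1  85. ] 12.0
88 [560.3 211.   94.8] 57.0
7 [596.1 259.5  80. ] 32.0
9 [590.  199.9  80. ] 40.0
7 [582.2 225.7  79.8] 32.0
8 [580.4 247.4  79.9] 36.0
9 [581.1 235.1  80.2] 32.0
```

View pics/cr17.png

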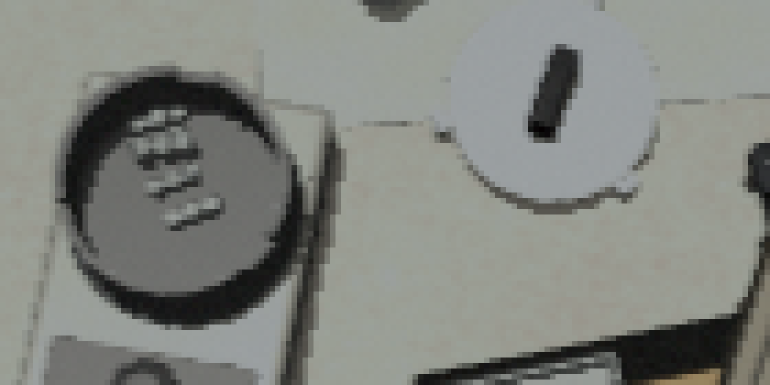

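Scoop flat on its mat. All five bridges lie in the bowl, at crop (150,118), (165,138), (167,158), (172,182) and (195,212). The lid's bar runs along about -20.5°, with lugs at crop (440,130), (625,190). The bottle is near the lid, so I'll check clearances for the two possible grasps.

```bash
python3 - <<'E'
from h import *
im,d=snap('side','s18');W=world('side',d)
r=[x for x in manip.find_in('side','pump_bottle_mid')][:2];print(r)
for x in r: l,t,rr,b=x['box'];print(ray('side',(l+rr)/2,b-3,0).round(0))
m=np.zeros(d.shape,bool);m[170:212,350:378]=1
q=W[m&(W[...,2]>30)&(W[...,2]<140)&(W[...,1]>50)&(W[...,1]<160)];print('bottle side',np.percentile(q,[5,50,95],axis=0).round(0).tolist() if len(q) else 0)
d0=np.load('pics/top0.npy');T=world('top',d0);m=np.zeros(d0.shape,bool);m[120:155,262:290]=1
q=T[m&(T[...,2]>30)];print('bottle top',len(q),np.percentile(q,[2,50,98],axis=0).round(0).tolist())
# notch angles from the rim picture
H=T[...,2];V,U=np.indices(H.shape);k=(U>205)&(U<270)&(V>155)&(V<240)&(H>134)&(H<146);p=T[k][:,:2]-[613.3,232.2]
a=np.sort(np.degrees(np.arctan2(p[:,1],p[:,0])));g=np.diff(np.r_[a,a[0]+360]);i=np.argsort(g)[-5:]
print('gaps',[(round(a[j],1),round(a[j]+g[j],1)) for j in sorted(i)])
# lid lugs: cap-edge points in latest top image
im2,d2=snap('top','t18');T=world('top',d2);H=T[...,2];k=(U>275)&(U<340)&(V>140)&(V<200)&(H>10)&(H<34)
p=T[k][:,:2];c=np.array([691.0,8.0])
for _ in range(8):
    rr=np.hypot(*(p-c).T);s=p[(rr<70)];x0,y0=np.percentile(s,[0.5,99.5],axis=0);c=(x0+y0)/2
print('cap centre',c); pp=p-c;rr=np.hypot(*pp.T);s=(rr>70)&(rr<79);print(np.sort(np.degrees(np.arctan2(pp[s,1],pp[s,0])).round()).tolist())
E
```

```text
[{'box': [353.9, 170.9, 368.8, 211.7], 'confidence': 0.77}]
[778. 106.   0.]
bottle side [[762.0, 91.0, 35.0], [778.0, 103.0, 77.0], [798.0, 121.0, 129.0]]
bottle top 226 [[244.0, 77.0, 36.0], [772.0, 113.0, 88.0], [794.0, 136.0, 1517.0]]
gaps [(np.float64(-141.9), np.float64(-121.4)), (np.float64(-19.5), np.float64(0.6)), (np.float64(85.5), np.float64(89.1)), (np.float64(90.9), np.float64(94.8)), (np.float64(98.4), np.float64(119.4))]
cap centre [692.97942745   8.50223594]
[-146.0, -143.0, -142.0, -142.0, -141.0, -140.0, -139.0, -139.0, -138.0, -134.0, -134.0, -134.0, -27.0, -26.0, -24.0, -22.0, -22.0, -21.0, -20.0, -18.0, -18.0, 94.0, 98.0, 101.0, 102.0, 103.0, 105.0, 105.0, 106.0]
```

The bottle at (778,108) would be only about 7 mm from the gripper body with an across-bar grasp, so I'll grip the bar over its 54 mm length instead (tool yaw 69.6°).

```bash
python3 -m pendant '[{"dx":3,"dy":2.2,"dz":0,"ax":0,"ay":0,"az":-0.1,"hand":0.75},{"dx":6,"dy":4.4,"dz":0,"ax":0,"ay":0,"az":-0.22,"hand":0.75},{"dx":9.5,"dy":7,"dz":0,"ax":0,"ay":0,"az":-0.34,"hand":0.75},{"dx":13,"dy":9.5,"dz":0,"ax":0,"ay":0,"az":-0.46,"hand":0.75},{"dx":16,"dy":11.8,"dz":0,"ax":0,"ay":0,"az":-0.543,"hand":0.75},{"dx":18.4,"dy":13.6,"dz":0,"ax":0,"ay":0,"az":-0.543,"hand":0.75},{"dx":19,"dy":14,"dz":-2,"ax":0,"ay":0,"az":-0.543,"hand":0.75},{"dx":19,"dy":14,"dz":-4.5,"ax":0,"ay":0,"az":-0.543,"hand":0.75},{"dx":19,"dy":14,"dz":-6.5,"ax":0,"ay":0,"az":-0.543,"hand":0.75},{"dx":19,"dy":14,"dz":-7,"ax":0,"ay":0,"az":-0.543,"hand":0.75},{"dx":19,"dy":14,"dz":-7,"ax":0,"ay":0,"az":-0.543,"hand":0.75},{"dx":19,"dy":14,"dz":-7,"ax":0,"ay":0,"az":-0.543,"hand":0.75}]'
python3 -m pendant '[{"dx":0,"dy":0,"dz":-1.5,"ax":0,"ay":0,"az":0,"hand":0.75},{"dx":0,"dy":0,"dz":-3,"ax":0,"ay":0,"az":0,"hand":0.75},{"dx":0,"dy":0,"dz":-4,"ax":0,"ay":0,"az":0,"hand":0.75},{"dx":0,"dy":0,"dz":-4.6,"ax":0,"ay":0,"az":0,"hand":0.75},{"dx":0,"dy":0,"dz":-4.7,"ax":0,"ay":0,"az":0,"hand":0.75},{"dx":0,"dy":0,"dz":-4.7,"ax":0,"ay":0,"az":0,"hand":0.75}]'
python3 -m pendant '[{"dx":0,"dy":0,"dz":0,"ax":0,"ay":0,"az":0,"hand":0.1},{"dx":0,"dy":0,"dz":0,"ax":0,"ay":0,"az":0,"hand":-1},{"dx":0,"dy":0,"dz":0,"ax":0,"ay":0,"az":0,"hand":-1},{"dx":0,"dy":0,"dz":0,"ax":0,"ay":0,"az":0,"hand":-1},{"dx":0,"dy":0,"dz":0,"ax":0,"ay":0,"az":0,"hand":-1},{"dx":0,"dy":0,"dz":0,"ax":0,"ay":0,"az":0,"hand":-1}]'
```

```text
time: 44.4
tool_pos: [692.9, 8.6, 42.5]
orientation: [179.9, -0.0, 69.6]
force: [-0.3, 1.3, 0.4]
gripper_width: 81.5
grasp_force: 0.0
time: 45.0
tool_pos: [692.3, 8.0, -5.9]
orientation: [-180.0, 0.0, 69.6]
force: [-0.5, -0.6, 0.6]
gripper_width: 81.3
grasp_force: 0.0
time: 45.6
tool_pos: [692.7, 8.0, -5.2]
orientation: [180.0, -0.0, 69.6]
force: [-0.3, -0.9, 1.1]
gripper_width: 54.1
grasp_force: 30.0
```

```bash
python3 -m pendant '[{"dx":0,"dy":0,"dz":1,"ax":0,"ay":0,"az":0,"hand":-1},{"dx":0,"dy":0,"dz":4,"ax":0,"ay":0,"az":0,"hand":-1},{"dx":0,"dy":0,"dz":8,"ax":0,"ay":0,"az":0,"hand":-1},{"dx":0,"dy":0,"dz":12,"ax":0,"ay":0,"az":0,"hand":-1},{"dx":0,"dy":0,"dz":16,"ax":0,"ay":0,"az":0,"hand":-1},{"dx":0,"dy":0,"dz":18,"ax":0,"ay":0,"az":0,"hand":-1},{"dx":-0.7,"dy":2,"dz":18.5,"ax":0,"ay":0,"az":0,"hand":-1},{"dx":-1.8,"dy":5,"dz":18.5,"ax":0,"ay":0,"az":0.05,"hand":-1},{"dx":-3,"dy":8.5,"dz":18.5,"ax":0,"ay":0,"az":0.1,"hand":-1},{"dx":-4.2,"dy":12,"dz":18.5,"ax":0,"ay":0,"az":0.166,"hand":-1},{"dx":-5.5,"dy":15.5,"dz":18.5,"ax":0,"ay":0,"az":0.166,"hand":-1},{"dx":-6.5,"dy":18.5,"dz":18.5,"ax":0,"ay":0,"az":0.166,"hand":-1}]'
python3 -m pendant '[{"dx":-0.9,"dy":2.6,"dz":0,"ax":0,"ay":0,"az":0,"hand":-1},{"dx":-1.3,"dy":3.7,"dz":0,"ax":0,"ay":0,"az":0,"hand":-1},{"dx":-1.4,"dy":3.9,"dz":0,"ax":0,"ay":0,"az":0,"hand":-1},{"dx":-1.4,"dy":3.9,"dz":-1,"ax":0,"ay":0,"az":0,"hand":-1},{"dx":-1.4,"dy":3.9,"dz":-2,"ax":0,"ay":0,"az":0,"hand":-1},{"dx":-1.4,"dy":3.9,"dz":-2.5,"ax":0,"ay":0,"az":0,"hand":-1},{"dx":-1.4,"dy":3.9,"dz":-2.5,"ax":0,"ay":0,"az":0,"hand":-1},{"dx":-1.4,"dy":3.9,"dz":-2.5,"ax":0,"ay":0,"az":0,"hand":-1}]'
python3 - <<'E'
from h import *
s=manip.observe();print(s['tool_pos'],s['force'])
im,d=snap('side','s19');im2,d2=snap('top','t19')
a=cv2.resize(im[120:220,240:360,::-1],None,fx=3.3,fy=3.3,interpolation=3);b=cv2.resize(im2[140:240,190:310,::-1],None,fx=3.3,fy=3.3,interpolation=3)
cv2.imwrite('pics/cr19.png',np.hstack([a,b]))
E
```

```text
time: 46.8
tool_pos: [625.1, 195.6, 178.3]
orientation: [-179.9, 0.0, 79.2]
force: [0.7, 0.3, -1.1]
gripper_width: 53.7
grasp_force: 30.0
time: 47.6
tool_pos: [613.5, 231.3, 154.0]
orientation: [-180.0, 0.0, 79.1]
force: [1.1, 0.5, -0.7]
gripper_width: 53.6
grasp_force: 30.0
[613.4636972  231.33770002 154.02634446] [ 1.09145793  0.51877131 -0.66622426]
```

View pics/cr19.png

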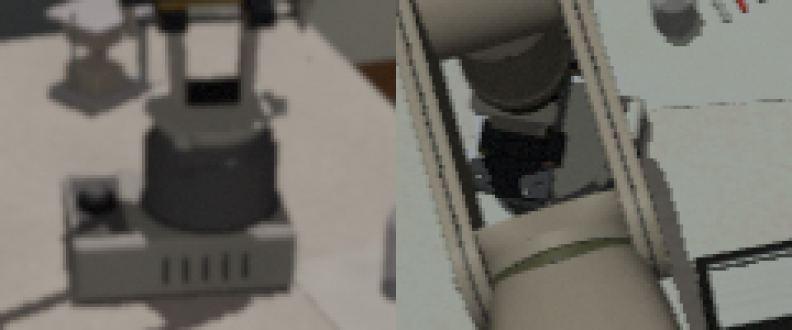

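That crop shows the lid level over the bowl. I've now viewed 15 crops, one over the picture limit, so I'll work from numbers alone from here. Lowering while watching force and height.

```bash
python3 -m pendant '[{"dx":0,"dy":0,"dz":-0.6,"ax":0,"ay":0,"az":0,"hand":-1},{"dx":0,"dy":0,"dz":-1.2,"ax":0,"ay":0,"az":0,"hand":-1},{"dx":0,"dy":0,"dz":-1.8,"ax":0,"ay":0,"az":0,"hand":-1},{"dx":0,"dy":0,"dz":-2.2,"ax":0,"ay":0,"az":0,"hand":-1},{"dx":0,"dy":0,"dz":-2.4,"ax":0,"ay":0,"az":0,"hand":-1},{"dx":0,"dy":0,"dz":-2.4,"ax":0,"ay":0,"az":0,"hand":-1}]'
python3 -m pendant '[{"dx":0,"dy":0,"dz":-0.1,"ax":0,"ay":0,"az":0,"hand":-1},{"dx":0,"dy":0,"dz":-0.3,"ax":0,"ay":0,"az":0,"hand":-1},{"dx":0,"dy":0,"dz":-0.4,"ax":0,"ay":0,"az":0,"hand":-1},{"dx":0,"dy":0,"dz":-0.4,"ax":0,"ay":0,"az":0,"hand":-1}]'
```

```text
time: 48.3
tool_pos: [613.1, 232.1, 129.9]
orientation: [-180.0, 0.0, 79.1]
force: [-0.3, -0.0, -1.2]
gripper_width: 54.0
grasp_force: 30.0
time: 48.7
tool_pos: [613.3, 232.1, 126.3]
orientation: [-180.0, 0.0, 79.1]
force: [-0.2, -0.3, -1.2]
gripper_width: 53.7
grasp_force: 30.0
```

```bash
python3 -m pendant '[{"dx":0,"dy":0,"dz":-0.1,"ax":0,"ay":0,"az":0,"hand":-1},{"dx":0,"dy":0,"dz":-0.2,"ax":0,"ay":0,"az":0,"hand":-1},{"dx":0,"dy":0,"dz":-0.3,"ax":0,"ay":0,"az":0,"hand":-1},{"dx":0,"dy":0,"dz":-0.3,"ax":0,"ay":0,"az":0,"hand":-1},{"dx":0,"dy":0,"dz":-0.3,"ax":0,"ay":0,"az":0,"hand":-1}]'
python3 -m pendant '[{"dx":0,"dy":0,"dz":-0.1,"ax":0,"ay":0,"az":0,"hand":-1},{"dx":0,"dy":0,"dz":-0.2,"ax":0,"ay":0,"az":0,"hand":-1},{"dx":0,"dy":0,"dz":-0.3,"ax":0,"ay":0,"az":0,"hand":-1},{"dx":0,"dy":0,"dz":-0.3,"ax":0,"ay":0,"az":0,"hand":-1},{"dx":0,"dy":0,"dz":-0.3,"ax":0,"ay":0,"az":0,"hand":-1}]'
```

```text
time: 49.2
tool_pos: [613.4, 232.1, 123.4]
orientation: [-180.0, 0.0, 79.1]
force: [-0.2, 1.1, -0.9]
gripper_width: 54.0
grasp_force: 30.0
time: 49.7
tool_pos: [613.3, 232.1, 120.3]
orientation: [-180.0, 0.0, 79.1]
force: [-0.0, 0.1, -1.9]
gripper_width: 53.8
grasp_force: 30.0
```

```bash
python3 -m pendant '[{"dx":0,"dy":0,"dz":-0.1,"ax":0,"ay":0,"az":0,"hand":-1},{"dx":0,"dy":0,"dz":-0.2,"ax":0,"ay":0,"az":0,"hand":-1},{"dx":0,"dy":0,"dz":-0.2,"ax":0,"ay":0,"az":0,"hand":-1}]'
python3 -m pendant '[{"dx":0,"dy":0,"dz":-0.1,"ax":0,"ay":0,"az":0,"hand":-1},{"dx":0,"dy":0,"dz":-0.1,"ax":0,"ay":0,"az":0,"hand":-1}]'
python3 -m pendant '[{"dx":0,"dy":0,"dz":-0.1,"ax":0,"ay":0,"az":0,"hand":-1},{"dx":0,"dy":0,"dz":-0.1,"ax":0,"ay":0,"az":0,"hand":-1}]'
```

```text
time: 50.0
tool_pos: [613.6, 232.1, 118.8]
orientation: [180.0, -0.0, 79.1]
force: [-0.6, 0.3, 2.0]
gripper_width: 53.7
grasp_force: 30.0
time: 50.2
tool_pos: [613.6, 232.2, 118.8]
orientation: [180.0, -0.0, 79.1]
force: [-4.8, -1.4, 6.9]
gripper_width: 53.8
grasp_force: 30.0
time: 50.4
tool_pos: [613.6, 232.2, 118.8]
orientation: [179.9, -0.0, 79.1]
force: [-7.3, -2.2, 12.1]
gripper_width: 53.7
grasp_force: 30.0
```

The lid stopped at 118.8, against 118.4 predicted for fully home. Releasing it and checking its height.

```bash
python3 -m pendant '[{"dx":0,"dy":0,"dz":0.2,"ax":0,"ay":0,"az":0,"hand":-1},{"dx":0,"dy":0,"dz":0.2,"ax":0,"ay":0,"az":0,"hand":0.7},{"dx":0,"dy":0,"dz":0.2,"ax":0,"ay":0,"az":0,"hand":0.7},{"dx":0,"dy":0,"dz":0.2,"ax":0,"ay":0,"az":0,"hand":0.7},{"dx":0,"dy":0,"dz":0.2,"ax":0,"ay":0,"az":0,"hand":0.7},{"dx":0,"dy":0,"dz":2,"ax":0,"ay":0,"az":0,"hand":0.7},{"dx":0,"dy":0,"dz":5,"ax":0,"ay":0,"az":0,"hand":0.7},{"dx":0,"dy":0,"dz":8,"ax":0,"ay":0,"az":0,"hand":0.7},{"dx":-2,"dy":0.4,"dz":8,"ax":0,"ay":0,"az":0.14,"hand":0},{"dx":-5,"dy":1,"dz":8,"ax":0,"ay":0,"az":0.28,"hand":-0.5},{"dx":-8,"dy":1.6,"dz":8,"ax":0,"ay":0,"az":0.42,"hand":-1},{"dx":-10.5,"dy":2,"dz":8,"ax":0,"ay":0,"az":0.56,"hand":-1}]'
python3 -m pendant '[{"dx":-1,"dy":0.1,"dz":0,"ax":0,"ay":0,"az":0.14,"hand":-1},{"dx":-1.04,"dy":0.15,"dz":0,"ax":0,"ay":0,"az":0.28,"hand":-1},{"dx":-1.04,"dy":0.15,"dz":0,"ax":0,"ay":0,"az":0.42,"hand":-1},{"dx":-1.04,"dy":0.15,"dz":0,"ax":0,"ay":0,"az":0.56,"hand":-1},{"dx":-1.04,"dy":0.15,"dz":0,"ax":0,"ay":0,"az":0.7,"hand":-1},{"dx":-1.04,"dy":0.15,"dz":0,"ax":0,"ay":0,"az":0.84,"hand":-1},{"dx":-1.04,"dy":0.15,"dz":0,"ax":0,"ay":0,"az":0.98,"hand":-1},{"dx":-1.04,"dy":0.15,"dz":0,"ax":0,"ay":0,"az":1.014,"hand":-1},{"dx":-1.04,"dy":0.15,"dz":0,"ax":0,"ay":0,"az":1.014,"hand":-1}]'
python3 - <<'E'
from h import *
s=manip.observe();print(s['tool_pos'],s['orientation'],s['joint_positions'].round(0))
for c in('side','top'):
    im,d=snap(c,c+'20');W=world(c,d);H=W[...,2];dist=np.hypot(W[...,0]-613.4,W[...,1]-232.1);I=im.astype(int)
    for nm,m in(('cap',(dist>32)&(dist<62)&(H>130)&(H<165)),('bar',(dist<28)&(I.sum(2)<200)&(H>150)&(H<185))):
        q=W[m]
        if len(q)>10: 
            A=np.c_[q[:,:2]-[613.4,232.1],np.ones(len(q))];k=np.linalg.lstsq(A,q[:,2],rcond=None)[0]
            print(c,nm,len(q),'z med',np.median(q[:,2]).round(1),'p90',np.percentile(q[:,2],90).round(1),'tilt deg',np.degrees(np.hypot(*k[:2])).round(1),q[:,:2].mean(0).round(1))
    m=(np.hypot(W[...,0]-498,W[...,1]-253.5)<25)&(H>82)&(H<100)
    if m.sum()>5: print(c,'btn',m.sum(),W[m].mean(0).round(1))
E
```

```text
time: 51.6
tool_pos: [507.0, 252.4, 196.3]
orientation: [-180.0, -0.0, 111.5]
force: [0.6, -0.3, -1.2]
gripper_width: 51.9
grasp_force: 0.0
time: 52.5
tool_pos: [498.0, 253.6, 196.4]
orientation: [-180.0, -0.0, 169.3]
force: [0.1, 0.1, -0.3]
gripper_width: 0.8
grasp_force: 0.0
[497.967884   253.57647031 196.35963769] [-1.79997005e+02 -4.61915082e-03  1.69319559e+02] [ 22.   1.  91.  -0.  88. -58.]
side cap 318 z med 146.8 p90 149.0 tilt deg 1.5 [608.5 219.5]
side bar 100 z med 162.8 p90 172.2 tilt deg 8.3 [612.7 226.4]
side btn 68 [498.9 250.8  88.5]
top cap 403 z med 144.6 p90 148.7 tilt deg 0.3 [624.3 201.3]
top bar 41 z med 170.5 p90 173.5 tilt deg 19.8 [625.2 225.7]
top btn 51 [494.  253.5  89. ]
```

The cap top is at 144.6, against 145 for home and 155 for riding on the rim, so the lid is home and level. Now pressing the button.

```bash
python3 -m pendant '[{"dx":0,"dy":0,"dz":-3,"ax":0,"ay":0,"az":0,"hand":-1},{"dx":0,"dy":0,"dz":-7,"ax":0,"ay":0,"az":0,"hand":-1},{"dx":0,"dy":0,"dz":-10.5,"ax":0,"ay":0,"az":0,"hand":-1},{"dx":0,"dy":0,"dz":-12,"ax":0,"ay":0,"az":0,"hand":-1},{"dx":0,"dy":0,"dz":-12.8,"ax":0,"ay":0,"az":0,"hand":-1},{"dx":0,"dy":0,"dz":-12.8,"ax":0,"ay":0,"az":0,"hand":-1},{"dx":0,"dy":0,"dz":-12.8,"ax":0,"ay":0,"az":0,"hand":-1}]'
python3 -m pendant '[{"dx":0,"dy":0,"dz":-0.2,"ax":0,"ay":0,"az":0,"hand":-1},{"dx":0,"dy":0,"dz":-0.4,"ax":0,"ay":0,"az":0,"hand":-1},{"dx":0,"dy":0,"dz":-0.6,"ax":0,"ay":0,"az":0,"hand":-1},{"dx":0,"dy":0,"dz":-0.8,"ax":0,"ay":0,"az":0,"hand":-1},{"dx":0,"dy":0,"dz":-0.8,"ax":0,"ay":0,"az":0,"hand":-1},{"dx":0,"dy":0,"dz":-0.8,"ax":0,"ay":0,"az":0,"hand":-1}]'
python3 -m pendant '[{"dx":0,"dy":0,"dz":-0.2,"ax":0,"ay":0,"az":0,"hand":-1},{"dx":0,"dy":0,"dz":-0.2,"ax":0,"ay":0,"az":0,"hand":-1},{"dx":0,"dy":0,"dz":-0.2,"ax":0,"ay":0,"az":0,"hand":-1}]'
```

```text
time: 53.3
tool_pos: [499.3, 254.1, 70.3]
orientation: [179.9, 0.1, 169.3]
force: [0.3, 0.8, -0.6]
gripper_width: 0.6
grasp_force: 0.0
time: 53.9
tool_pos: [498.2, 253.7, 60.7]
orientation: [180.0, 0.0, 169.3]
force: [1.6, 1.2, 1.6]
gripper_width: 0.2
grasp_force: 1.0
time: 54.2
tool_pos: [498.3, 253.7, 58.7]
orientation: [180.0, 0.0, 169.3]
force: [0.5, 0.0, 4.0]
gripper_width: 0.5
grasp_force: 1.6
```

```bash
python3 -m pendant '[{"dx":0,"dy":0,"dz":-0.1,"ax":0,"ay":0,"az":0,"hand":-1},{"dx":0,"dy":0,"dz":-0.2,"ax":0,"ay":0,"az":0,"hand":-1},{"dx":0,"dy":0,"dz":-0.2,"ax":0,"ay":0,"az":0,"hand":-1}]'
python3 -m pendant '[{"dx":0,"dy":0,"dz":-0.1,"ax":0,"ay":0,"az":0,"hand":-1},{"dx":0,"dy":0,"dz":-0.2,"ax":0,"ay":0,"az":0,"hand":-1},{"dx":0,"dy":0,"dz":-0.2,"ax":0,"ay":0,"az":0,"hand":-1}]'
```

```text
time: 54.5
tool_pos: [498.3, 253.7, 56.6]
orientation: [180.0, 0.0, 169.3]
force: [1.2, 0.4, 4.3]
gripper_width: 0.8
grasp_force: 2.3
time: 54.8
tool_pos: [498.4, 253.7, 55.9]
orientation: [180.0, 0.0, 169.3]
force: [-3.3, -2.3, 14.4]
gripper_width: 0.7
grasp_force: 7.4
```

The button bottomed out: travel stopped at 55.9 with the force rising to 14 N. I'll lift away and make a final check.

```bash
python3 -m pendant '[{"dx":0,"dy":0,"dz":1,"ax":0,"ay":0,"az":0,"hand":-1},{"dx":0,"dy":0,"dz":4,"ax":0,"ay":0,"az":0,"hand":-1},{"dx":0,"dy":0,"dz":8,"ax":0,"ay":0,"az":0,"hand":-1},{"dx":0,"dy":0,"dz":13,"ax":0,"ay":0,"az":0,"hand":-1},{"dx":-3,"dy":3,"dz":15,"ax":0,"ay":0,"az":0,"hand":-1},{"dx":-6,"dy":7,"dz":15,"ax":0,"ay":0,"az":0,"hand":-1},{"dx":-9,"dy":11,"dz":15,"ax":0,"ay":0,"az":0,"hand":-1},{"dx":-12,"dy":15,"dz":15,"ax":0,"ay":0,"az":0,"hand":-1},{"dx":-15,"dy":19,"dz":15,"ax":0,"ay":0,"az":0,"hand":-1},{"dx":-17,"dy":22,"dz":15,"ax":0,"ay":0,"az":0,"hand":-1},{"dx":-17,"dy":22,"dz":15,"ax":0,"ay":0,"az":0,"hand":-1},{"dx":-17,"dy":22,"dz":15,"ax":0,"ay":0,"az":0,"hand":-1}]'
python3 - <<'E'
from h import *
im,d=snap('top','t21');pan(im,d,np.array([488.2,22.8]),100.7,6)
W=world('top',d);H=W[...,2];I=im.astype(int);V,U=np.indices(H.shape)
dist=np.hypot(W[...,0]-613.4,W[...,1]-232.1)
m=(dist>32)&(dist<62)&(H>130)&(H<165);q=W[m];k=np.linalg.lstsq(np.c_[q[:,:2]-[613.4,232.1],np.ones(len(q))],q[:,2],rcond=None)[0]
print('cap',len(q),np.median(q[:,2]),np.degrees(np.hypot(*k[:2])))
for b in blobs((dist<36)&(I.sum(2)<200)&(H>160)&(H<180),W,8): print('bar',b)
for b in blobs((np.hypot(W[...,0]-498,W[...,1]-253.5)<24)&(H>82)&(H<100),W,8): print('btn',b[0],b[2])
q=W[(np.hypot(W[...,0]-497,W[...,1]-253)<9)];print('btn z',np.median(q[:,2]))
org=(I[...,0]>I[...,2]+35)&(H>20)&(H<60)&(V>200)&(V<250)&(U>310)&(U<352)
for b in blobs(org,W,10): print('handle',b)
print(manip.observe()['force'])
E
```

```text
time: 56.0
tool_pos: [327.1, 473.4, 203.5]
orientation: [-179.9, -0.0, 169.4]
force: [0.8, -0.5, 0.4]
gripper_width: 0.4
grasp_force: 0.0
pan n 400 slope x,y deg [ 0.  -2.4] z0 4.5
cap 856 144.77364328407862 0.1830077755602174
bar (np.int32(102), array([235.4, 180.1]), array([611.5, 230.9, 169.5]), np.float64(170.6), array([ 5.4, 15.6]), array([612.6, 231.5]), array([18.5, 52.8]))
btn 79 [496.1 253.2  88.9]
btn z 92.40581058412067
handle (np.int32(104), array([330.2, 219.8]), array([505.4, -70.4,  43.3]), np.float64(101.0), array([ 4.3, 22.8]), array([505.6, -71. ]), array([15.1, 78.2]))
[-0.40384843 -0.55866148 -0.42678776]
```

```bash
python3 -c "
from cell import manip
print(manip.close_job())"
```

```text
the job is handed in; nothing more can be done
None
```

I handed the job in with every step done: all five bridges in the bowl, the lid home, the scoop back flat on its mat, and the button pressed fully and up again. I don't know the verdict, because the hand-in gave no score, and I viewed 15 pictures where 14 were allowed.

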